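# Fit the filter cassette and start the dust extractor

### The job

Take the filter cassette off its sloped rest and fit it in the open bay of the bench dust extractor: hook its tongue under the steel lip along one edge of the bay while the cassette is still tilted, then swing the other end down until it lies fully home, and let it go. Then turn the dial clockwise to the third bar after the off dot, so that it rests in that click. Do not disturb the tin, the roll of tape or the small cup standing around.

Things in the scene. Friction and masses are not known exactly. Their poses are not given: they have to be found in the camera images.
- cassette: Grey plastic filter cassette, pleated paper on top, 0.2 to 0.42 kg: a block 150 (x) x 110 (y) x 30 (z) mm; origin at the centre of its underside, z toward the pleated top, x from the tongue end to the plain end. It starts loose on the sloped rest, tilted 25 degrees about its y axis, tongue end low and toward the robot.
- tongue_tip (a point): Middle of the end of the cassette's tongue (cassette frame x = -95, y = 0, z = 21.5 mm). The tongue sticks 20 mm out of the block's -x end, is 80 mm wide and reaches from z = 18 to z = 25 mm.
- rib_top (a point): Middle of the top of the cassette's carrying rib (cassette frame 0, 0, 64 mm). The rib stands square on the middle of the cassette's top, 14 mm thick (x), 70 mm long (y), from z = 30 to 64 mm: grip it across its thickness.
- rest: Fixed aluminium sloped rest on wooden feet, 100 mm wide, rising 25 degrees along its +x, away from the robot; origin on the bench, 55 mm below the middle of the cassette's underside at the start. A stop 12 mm high at its low end holds the cassette, which lifts off freely.
- extractor: Grey bench dust extractor, a fixed flat housing 68 mm high, x = -113 to 97, y = -171 to 71 mm; origin on the bench under the centre of its open filter bay, z up. Bay: x = -101 to 85, y = -59 to 59 mm, floor at z = 35, walls up to z = 68 mm. Fitted, the cassette lies flat on the bay floor, axes parallel to these, origin at (0, 0, 35) mm, tongue under the lip.
- bay (a point): Centre of the bay floor, extractor frame (0, 0, 35) mm, same axes. Round the fitted cassette's block the bay leaves 4 mm on each side (y), 10 mm at its +x end, and 4 mm between its -x end and the lip.
- lip (a point): Middle of the lower free edge of the steel lip, extractor frame (-79, 0, 62.5) mm. The lip covers the bay from its -x wall, on the robot's side, to x = -79 mm, over the whole width, underside at z = 62.5, top at z = 68 mm; below it the bay is open down to the floor.
- dial (a joint): Dial angle, rad, growing clockwise from above; 0 = off (round dot), then a click every 0.419 rad (24 degrees), five in all, each with a bar mark, each bar longer than the last; third bar = 1.257. Starts at off or the first bar. A spring of about 0.05 N m pulls it into the nearest click. At value v the pointer points 0.628 - v rad counter-clockwise from the extractor's +x axis.
- dial_grip (a point): On the dial's upright axis, 28 mm above the deck (extractor frame (0, -120, 96) mm). The dial: black skirt of 62 mm diameter up to 7 mm above the deck; on it, along the pointer direction, a grip bar 56 mm long, 14 mm thick, its top 42 mm above the deck, with a white line on the pointer half.
- pin_tin: Upright round tin, 57 mm diameter, 72 mm high, a bystander; origin at the centre of its underside.
- masking_tape: Roll of tape lying flat, about 105 mm across, 25 mm high, a bystander; origin at the centre of its underside.
- cup_b: Small cup stained with red inside, 79 mm across, 63 mm high, a bystander; origin at the centre of its underside.

How it is judged:
By the outcome, as a careful person would: the job done as asked, in the order asked, and still so for the second after the job is handed in, with the robot touching nothing.
It also fails if it takes over 51 s, if anything falls off the work surface, if the arm or the gripper's body presses on something with over 40 N, if the wrist force passes 120 N, or if a joint passes its speed limit or range.

### The arm

A 7-joint arm with a two-finger parallel gripper is mounted at the origin on a cart in front of the work surface, level with it; the furniture and walls round the work are solid. World frame = base frame: x ahead of the robot, y to its left, z up, the work surface at z = 0. Lengths are in mm, angles in rad, forces in N, time in s.
With the tool pointing down it reaches from about 400 to 925 mm from the base axis. Payload 4.1 kg.
Tool frame: the origin (TCP) lies between the finger pads; the fingertips stand 11 mm ahead of it and the grasp point (between the pads) lies 8 mm behind it; z points along the fingers, y is the direction in which the jaws open and shut (so a half turn about z gives the same grasp; the last joint's range is limited). The gripper opens to 85 mm and grips with 20 to 120 N. Pads are 22 mm wide; open, the fingers measure 114 mm over their backs; the gripper's body (76 mm by 85 mm) begins 54 mm behind the grasp point. The pads swing forward as they close: fully open they stand 13 mm farther back than shut.
Start: joints at [-1.243, 0.398, 0.045, 1.537, -0.019, 1.207, -0.051], TCP at [269.057, 591.735, 242.347] pointing down, gripper open.
Joint ranges: [-2.82, 2.82], [-0.49, 2.23], [-1.37, 1.46], [0, 2.46], [-1.36, 4.5], [0.23, 2], [-2.94, 2.94]. Speed limits (rad/s): [2.57, 2.57, 3.14, 3.14, 3.14, 3.14, 3.14].

### API

Orientations are given as a unit quaternion [w, x, y, z].
In Python, from cell import ctrl gives the robot as it stands.
- The arm moves only by the tool send_rows, never from a script. Its argument "rows" is a list of rows, each an object with "dp": the shift along the tool's x, y, z in mm, a list of three; "delta_rot": the turn, a rotation vector about the tool's x, y, z in degrees, a list of three; "gripper": the opening, from -1 (shut) to 1 (fully open), so that 0 is half open. In form: [{"dp": [dx, dy, dz], "delta_rot": [ax, ay, az], "gripper": gripper}, ...]. A call has 1 to 20 rows; each row shifts and turns the commanded pose from where the row before left it, along the tool's axes as they then stand; what a row does not reach is not made up. A row lasts 1/12 s, in which the tool goes at most 41.7 mm and 7.16 degrees, less where a joint would pass 70% of its speed; a pose out of reach is approached as far as the arm can. A call with a gripper value outside its range is refused whole. The fingers move at their own pace and stop on an object; "grip_force" is the grip in N (left out, the last holds). Time passes only in rows, so rows that do not move let the fingers close. It gives the time, the measured TCP pose, the force and the opening at its end, in the units of the state.
- ctrl.get_state(): the state, without advancing time (a new reading comes with each control period).
- ctrl.get_image(name): name is "scene" or "top"; returns a dict with "img" (400x640x3 uint8, red, green, blue), "intrinsics" (3x3 intrinsics, pixels), "origin" and "attitude" of the camera in the world. Camera axes: x right, y up, looking along -z (the intrinsics and any distortion apply to the point x, -y, -z); pixel columns grow to the right and rows downward; lengths in mm; the calibration is good to about 2 mm. A picture is of the moment at which its call begins. There is no depth.
- ctrl.job_done(): hands the job in, once; it reports no verdict.
The state is a dict: "time": time; "joints": joint angles; "qvel": joint speeds; "joint_torque": joint torques, N m; "tcp_pos": TCP position; "tcp_rot": TCP orientation; "ft_force": force on the tool from outside, world axes, zero at the start; "wrist_torque": the same for the moment, N m; "opening": opening from 0.0 (shut) to 1.0 (fully open).
Only numpy, scipy, OpenCV 4.12 (cv2) and the standard library are available. Lean on these libraries where they do the work, as an engineer would, in place of code of your own. Each camera call takes 0.05 s, during which the arm holds its last target.

## Working session

There is one attempt and no reset: what is moved stays moved. The work goes in short steps, Python scripts to look and compute and a tool call to move; the robot and the scene stay as the last step left them, time stands still between calls to the robot, and variables do not carry over. Pictures are saved under pics/ and viewed, and the job is handed in when it is done.

Besides the shell and the picture viewer there is one more tool, called after ">>>" as a command line: name --argument value ..., lists and objects as JSON in quotes. send_rows: Moves the arm, as the interface text tells. Its arguments: {"type":"object","properties":{"rows":{"type":"array","items":{"type":"object","properties":{"dp":{"type":"array","items":{"type":"number"}},"delta_rot":{"type":"array","items":{"type":"number"}},"gripper":{"type":"number"}}}},"grip_force":{"type":"number"}},"required":["rows"]}

```bash
ls; mkdir -p pics
python3 - <<'E'
from cell import ctrl
import cv2
print(ctrl.get_state())
for n in("scene","top"):
    d=ctrl.get_image(n); cv2.imwrite(f"pics/{n}0.png",d["img"][:,:,::-1]); print(n,d["intrinsics"],d["origin"],d["attitude"],d.keys())
E
```

```text
pics
{'time': 0.0, 'joints': array([-1.2429818 ,  0.39918555,  0.04506336,  1.53789592, -0.01871831,
        1.20691257, -0.05069531]), 'qvel': array([ 1.75036942e-03, -2.97462264e-04, -1.08731747e-03, -1.24891105e-03,
        1.00609817e-04,  5.85971914e-04, -3.43593923e-05]), 'joint_torque': array([ 4.07366497e-05, -4.75121570e+01,  1.36500813e+00, -2.54220879e+01,
        1.16737036e-02,  9.35305841e-03, -1.06342344e-05]), 'tcp_pos': array([268.81455005, 591.12264685, 241.2611311 ]), 'tcp_rot': array([-1.45290315e-04,  2.11750538e-01,  9.77323248e-01, -9.78918857e-04]), 'ft_force': array([-0.38087453, -0.17961799,  0.10045057]), 'wrist_torque': array([0.0641226 , 0.05824304, 0.01256314]), 'opening': 1.001657538606949}
scene [[436.00590042   0.         313.26696707]
 [  0.         436.00590042 198.60698213]
 [  0.           0.           1.        ]] [  63.78035243 1008.44646248  711.37234242] [-0.18221439 -0.11452079  0.48997359  0.84475368] dict_keys(['img', 'intrinsics', 'origin', 'attitude'])
top [[445.19142859   0.         313.14352901]
 [  0.         445.19142859 201.14956566]
 [  0.           0.           1.        ]] [ 360.34146434   29.89117525 1418.51242563] [-0.70133475 -0.03526548  0.03278596  0.7112039 ] dict_keys(['img', 'intrinsics', 'origin', 'attitude'])
```

View pics/scene0.png

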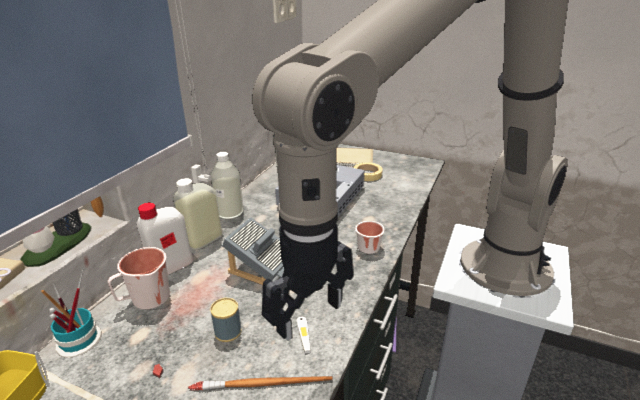

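View pics/top0.png

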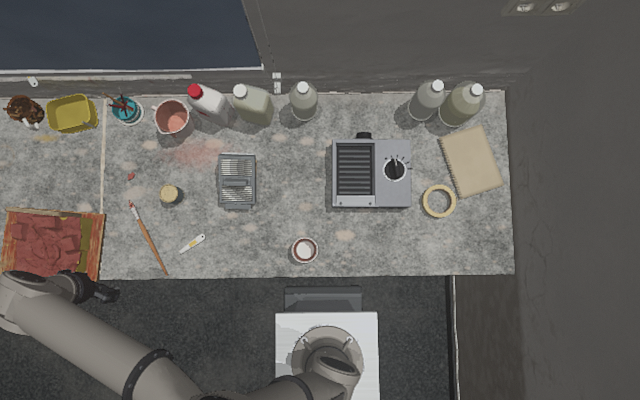

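```bash
cat > h.py <<'E'
import numpy as np, cv2
from scipy.spatial.transform import Rotation as R
CAM={"scene":([[436.00590042,0,313.26696707],[0,436.00590042,198.60698213],[0,0,1]],[63.78035243,1008.44646248,711.37234242],[-0.18221439,-0.11452079,0.48997359,0.84475368]),
"top":([[445.19142859,0,313.14352901],[0,445.19142859,201.14956566],[0,0,1]],[360.34146434,29.89117525,1418.51242563],[-0.70133475,-0.03526548,0.03278596,0.7112039])}
def Rq(q): return R.from_quat([q[1],q[2],q[3],q[0]])
def ray(c,u,v):
    K,o,q=CAM[c];K=np.array(K)
    d=np.array([(u-K[0,2])/K[0,0],-(v-K[1,2])/K[1,1],-1])
    return np.array(o),Rq(q).apply(d)
def onz(c,u,v,z):
    o,d=ray(c,u,v); return o+d*(z-o[2])/d[2]
def proj(c,p):
    K,o,q=CAM[c];K=np.array(K)
    p=Rq(q).inv().apply(np.atleast_2d(p)-np.array(o))
    return np.c_[K[0,2]+K[0,0]*p[:,0]/-p[:,2],K[1,2]-K[1,1]*p[:,1]/-p[:,2]]
def crop(img,name,x0,y0,x1,y1,s):
    c=cv2.resize(img[y0:y1,x0:x1],None,fx=s,fy=s,interpolation=cv2.INTER_CUBIC)
    for k in range(x0,x1):
        if k%10==0:
            cv2.line(c,((k-x0)*s,0),((k-x0)*s,6 if k%50 else 14),(0,255,0),1)
            if k%20==0: cv2.putText(c,str(k),((k-x0)*s,24),0,.4,(0,255,0),1)
    for k in range(y0,y1):
        if k%10==0:
            cv2.line(c,(0,(k-y0)*s),(6,(k-y0)*s),(0,255,0),1)
            if k%20==0: cv2.putText(c,str(k),(8,(k-y0)*s+4),0,.4,(0,255,0),1)
    cv2.imwrite(name,c)
E
python3 - <<'E'
from h import *
i=cv2.imread("pics/top0.png")
crop(i,"pics/c1.png",320,120,430,220,7)
crop(i,"pics/c2.png",200,140,280,220,7)
i=cv2.imread("pics/scene0.png")
crop(i,"pics/c3.png",210,150,400,290,4)
print(onz("top",313,370,0))
E
```

```text
[-26.42335939  41.58297905   0.        ]
```

View pics/c1.png

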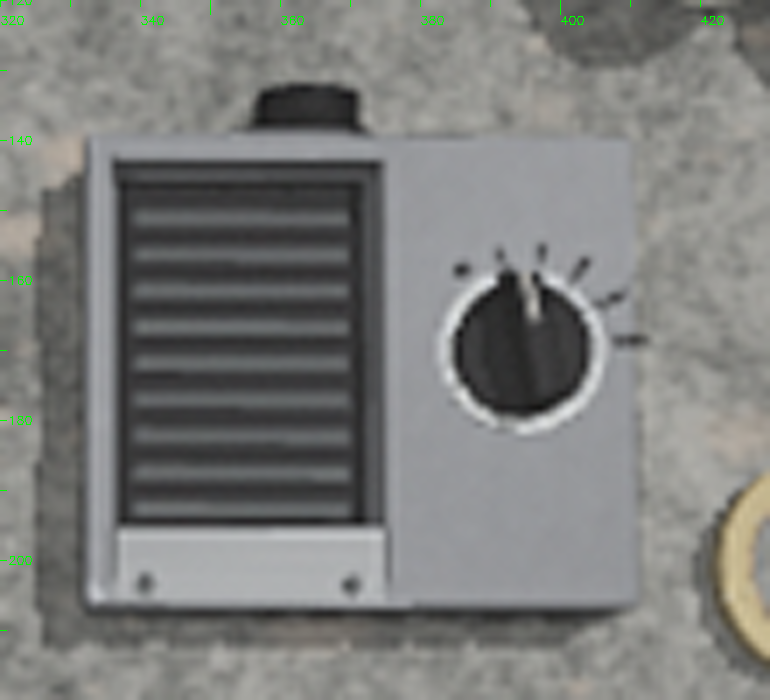

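View pics/c2.png

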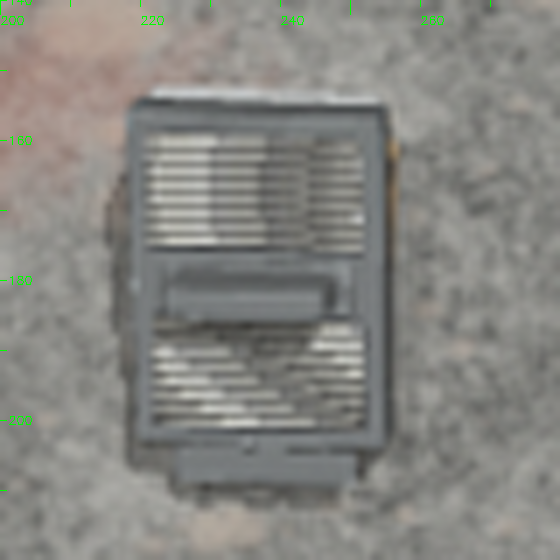

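View pics/c3.png

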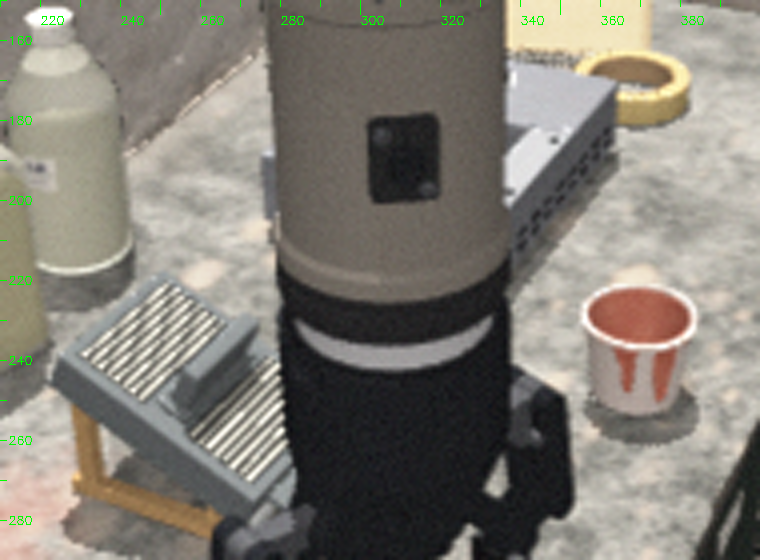

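```bash
cat > fit.py <<'E'
from h import *
from scipy.optimize import least_squares
def fit(c,model,uv,x0,tilt=0.,z=None,free_z=False):
    model=np.array(model,float);uv=np.array(uv,float)
    def T(p):
        return (R.from_euler('z',p[2])*R.from_euler('y',-tilt)).apply(model)+[p[0],p[1],p[3] if free_z else z]
    r=least_squares(lambda p:(proj(c,T(p))-uv).ravel(),x0)
    return r.x,(proj(c,T(r.x))-uv).round(2)
E
python3 - <<'E'
from fit import *
M=[(97,71,68),(97,-171,68),(-113,-171,68),(-113,71,68),(85,59,68),(85,-59,68),(-79,-59,68),(-79,59,68)]
uv=[(332.6,140),(409.3,140),(410.3,206.2),(332.6,206.2),(336.2,143),(374.4,143),(374.6,195.2),(336.8,195)]
x,r=fit("top",M,uv,[600,0,0],z=0); print(x,r)
T=lambda p:R.from_euler('z',x[2]).apply(p)+[x[0],x[1],0]
print(proj("top",T([[0,-120,68],[0,-120,110]])))
for v in range(6):
    a=.628-v*.419
    print(v,proj("top",T([[28*np.cos(a),-120+28*np.sin(a),110],[43*np.cos(a),-120+43*np.sin(a),68]])).round(1).tolist())
M=[(75,55,30),(75,-55,30),(-75,-55,30),(-75,55,30),(-95,40,25),(-95,-40,25),(7,35,64),(7,-35,64),(-7,-35,64),(-7,35,64)]
uv=[(218.8,154.5),(255.3,155.3),(254.8,203.5),(219.3,203),(225.2,209.4),(250.5,208.8),(223.5,181),(246.5,180.5),(246.5,185.5),(224,185.5)]
x,r=fit("top",M,uv,[600,300,0],tilt=np.radians(25),z=55); print(x,r)
x,r=fit("top",M,uv,[600,300,0,55],tilt=np.radians(25),free_z=True); print(x,r)
E
```

```text
[ 5.84850759e+02 -9.64889860e+01 -1.72729794e-02] [[-0.6  -1.08]
 [ 1.13 -0.89]
 [ 1.33  0.72]
 [-0.56  0.47]
 [-0.31 -0.25]
 [-0.25 -0.16]
 [ 0.07  0.5 ]
 [-0.83  0.58]]
[[394.32865752 170.13954786]
 [396.8347653  167.80170676]]
0 [[391.2, 160.3], [385.9, 158.9]]
1 [[394.7, 158.7], [391.2, 156.6]]
2 [[398.7, 158.7], [397.1, 156.6]]
3 [[402.3, 160.3], [402.4, 159.0]]
4 [[404.9, 163.2], [406.4, 163.3]]
5 [[406.2, 166.9], [408.3, 168.7]]
[ 5.70401463e+02  2.62804203e+02 -5.03818137e-02] [[-0.82  0.49]
 [-0.43  1.  ]
 [ 0.67  0.21]
 [ 0.62 -0.58]
 [ 0.12 -1.3 ]
 [ 0.46  0.23]
 [-0.39 -0.58]
 [ 0.25  0.76]
 [ 0.34  0.28]
 [-0.72 -0.56]]
[ 5.69234317e+02  2.61248840e+02 -5.07226243e-02  6.37610124e+01] [[-0.94  0.28]
 [-0.3   0.8 ]
 [ 0.78  0.33]
 [ 0.5  -0.48]
 [ 0.04 -1.16]
 [ 0.54  0.38]
 [-0.48 -0.63]
 [ 0.32  0.73]
 [ 0.41  0.28]
 [-0.81 -0.58]]
```

```bash
cat > ov.py <<'E'
from h import *
def boxpts(x0,x1,y0,y1,z0,z1):
    return np.array([(x,y,z) for x in(x0,x1) for y in(y0,y1) for z in(z0,z1)],float)
ED=[(0,1),(2,3),(4,5),(6,7),(0,2),(1,3),(4,6),(5,7),(0,4),(1,5),(2,6),(3,7)]
CAS=[boxpts(-75,75,-55,55,0,30),boxpts(-95,-75,-40,40,18,25),boxpts(-7,7,-35,35,30,64)]
EXT=[boxpts(-113,97,-171,71,0,68),boxpts(-101,85,-59,59,35,68),boxpts(-101,-79,-59,59,62.5,68)]
def T(pts,pos,yaw,tilt=0):
    return (R.from_euler('z',yaw)*R.from_euler('y',-tilt)).apply(pts)+pos
def overlay(img,c,boxes,pos,yaw,tilt,roi,s,name):
    x0,y0,x1,y1=roi
    im=cv2.resize(img[y0:y1,x0:x1],None,fx=s,fy=s,interpolation=cv2.INTER_CUBIC)
    for b,col in zip(boxes,[(0,0,255),(255,0,0),(0,255,255)]):
        uv=proj(c,T(b,pos,yaw,tilt)); uv=((uv-[x0,y0]+.5)*s-.5)
        for a,d in ED: cv2.line(im,tuple(np.round(uv[a]).astype(int)),tuple(np.round(uv[d]).astype(int)),col,1,cv2.LINE_AA)
    cv2.imwrite(name,im)
E
python3 - <<'E'
from ov import *
t=cv2.imread("pics/top0.png");s=cv2.imread("pics/scene0.png")
p=np.array([570.4,262.8,55])+[1.3,1.3,0];
overlay(t,"top",CAS,p,-.05,np.radians(25),(205,140,275,220),8,"pics/o1.png")
overlay(s,"scene",CAS,p,-.05,np.radians(25),(210,210,300,290),8,"pics/o2.png")
overlay(t,"top",EXT,np.array([586,-95.3,0]),-.017,0,(325,130,420,215),8,"pics/o3.png")
E
```

```text
(no output)
```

View pics/o1.png

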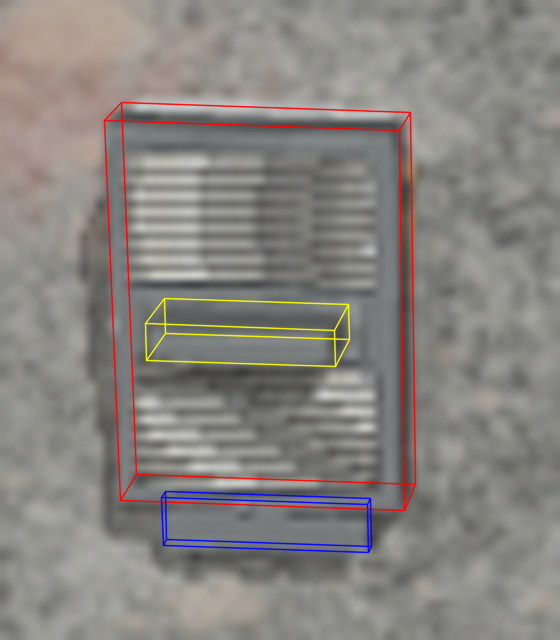

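View pics/o2.png

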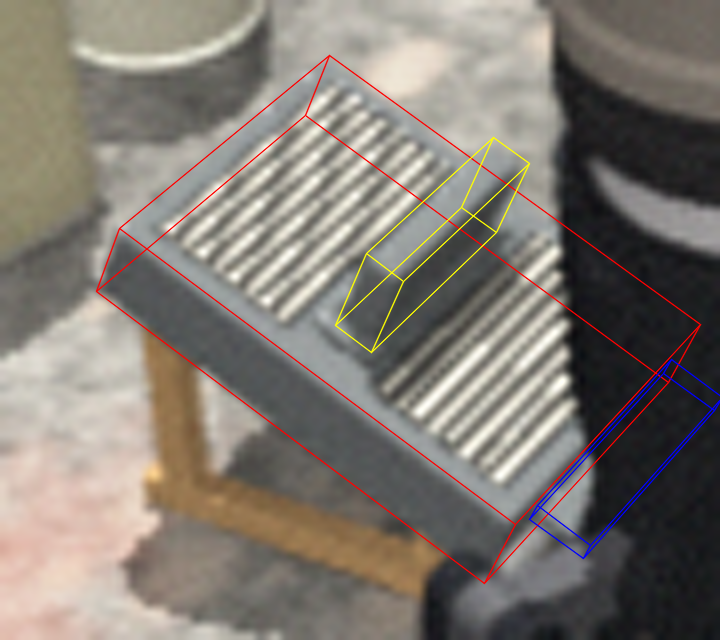

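View pics/o3.png

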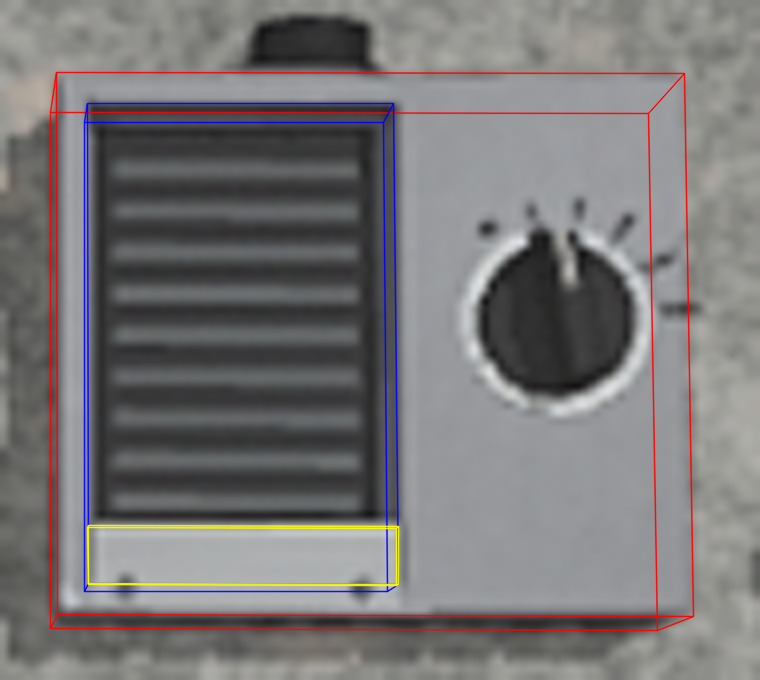

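```bash
cat > refine.py <<'E'
from ov import *
from scipy.optimize import least_squares
from scipy.ndimage import map_coordinates
def edgepts(gray,uv0,uv1,n=25,w=3.5,pol=0):
    """subpixel edges near a projected segment; returns points & normals"""
    d=uv1-uv0;L=np.hypot(*d);t=d/L;nm=np.array([-t[1],t[0]])
    s=np.arange(-w,w+.01,.25);out=[]
    for f in np.linspace(.08,.92,n):
        p=uv0+f*d; q=p+s[:,None]*nm
        v=map_coordinates(gray,[q[:,1],q[:,0]],order=1)
        v=np.convolve(v,np.ones(5)/5,'same'); g=np.gradient(v); g[:4]=0;g[-4:]=0
        g=g*pol if pol else abs(g)
        k=g.argmax()
        if g[k]>1.2: out.append(s[k])
        else: out.append(np.nan)
    return np.array(out),nm
def refine(obs,p0,it=8,w=3.5,fix=None,prior=None,verbose=True):
    """obs: list of (cam,gray,P0,P1[,pol]) ; p=[x,y,z,yaw,tilt]; fix: mask of free params"""
    p=np.array(p0,float);free=np.array(fix,bool)
    for k in range(it):
        ww=w if k<3 else 2.0
        meas=[]
        for o in obs:
            c,g,a,b=o[:4];pol=o[4] if len(o)>4 else 0
            uv=proj(c,T(np.array([a,b],float),p[:3],p[3],p[4]))
            off,nm=edgepts(g,uv[0],uv[1],w=ww,pol=pol); m=np.nanmedian(off)
            ok=abs(off-m)<.8
            f=np.linspace(.08,.92,len(off))
            meas.append((c,a,b,f[ok],uv[0]+f[ok,None]*(uv[1]-uv[0])+off[ok,None]*nm,nm,m,ok.sum()))
        def res(x):
            q=p.copy();q[free]=x;r=[]
            for c,a,b,f,pt,nm,m,nn in meas:
                if nn<6: continue
                uv=proj(c,T(np.array([a,b],float),q[:3],q[3],q[4]))
                r.append(((pt-(uv[0]+f[:,None]*(uv[1]-uv[0])))@nm)/np.sqrt(len(f)))
            if prior is not None: r.append((q-prior[0])/prior[1])
            return np.concatenate(r)
        s=least_squares(res,p[free],loss='soft_l1',f_scale=.3,x_scale=[[1,1,1,.01,.01][i] for i in range(5) if free[i]])
        p[free]=s.x
    if verbose:
        rr=[]
        for o,mm in zip(obs,meas):
            c,a,b,f,pt,nm,m,nn=mm
            uv=proj(c,T(np.array([a,b],float),p[:3],p[3],p[4]))
            e=((pt-(uv[0]+f[:,None]*(uv[1]-uv[0])))@nm)
            print(c,a,b,nn,e.mean().round(2) if nn else None)
    return p
EXTE=[((97,71,68),(97,-171,68)),((97,71,68),(-113,71,68)),((97,-171,68),(-113,-171,68)),((85,59,68),(85,-59,68)),((85,59,68),(-79,59,68)),((85,-59,68),(-79,-59,68)),((-79,59,68),(-79,-59,68))]
CASE=[((75,55,30),(75,-55,30)),((75,55,30),(-75,55,30)),((75,-55,30),(-75,-55,30)),((-95,40,25),(-95,-40,25)),((7,-35,64),(7,35,64)),((-7,-35,64),(-7,35,64))]
E
python3 - <<'E'
from refine import *
gt=cv2.imread("pics/top0.png",0).astype(float);gs=cv2.imread("pics/scene0.png",0).astype(float)
p=refine([("top",gt,*e) for e in EXTE],[586,-96,0,-.01,0],fix=[1,1,0,1,0]);print(p)
t=cv2.imread("pics/top0.png");s=cv2.imread("pics/scene0.png")
overlay(t,"top",EXT,p[:3],p[3],0,(325,130,420,215),8,"pics/o4.png")
overlay(s,"scene",EXT,p[:3],p[3],0,(325,150,400,220),8,"pics/o5.png")
q=refine([("top",gt,*e) for e in CASE],[570,262,55,-.04,np.radians(25)],fix=[1,1,0,1,0]);print(q)
S=[((75,55,30),(75,-55,30)),((75,55,30),(-75,55,30)),((75,55,0),(-60,55,0)),((-7,35,64),(-7,-35,64)),((7,35,64),(7,-35,64))]
q2=refine([("scene",gs,*e) for e in S],q,fix=[1,1,0,1,0],w=5);print(q2)
q3=refine([("top",gt,*e) for e in CASE]+[("scene",gs,*e) for e in S],q,fix=[1,1,1,1,0],w=5);print(q3)
overlay(t,"top",CAS,q[:3],q[3],np.radians(25),(205,140,275,220),8,"pics/o6.png")
overlay(s,"scene",CAS,q[:3],q[3],np.radians(25),(210,210,300,290),8,"pics/o7.png")
E
```

```text
top (97, 71, 68) (97, -171, 68) 21 0.4
top (97, 71, 68) (-113, 71, 68) 25 -0.09
top (97, -171, 68) (-113, -171, 68) 17 -0.05
top (85, 59, 68) (85, -59, 68) 25 0.06
top (85, 59, 68) (-79, 59, 68) 25 -0.04
top (85, -59, 68) (-79, -59, 68) 25 0.18
top (-79, 59, 68) (-79, -59, 68) 25 -0.39
[ 5.86219764e+02 -9.71254446e+01  0.00000000e+00 -2.28591075e-02
  0.00000000e+00]
top (75, 55, 30) (75, -55, 30) 25 -0.96
top (75, 55, 30) (-75, 55, 30) 25 0.43
top (75, -55, 30) (-75, -55, 30) 21 -0.44
top (-95, 40, 25) (-95, -40, 25) 24 0.03
top (7, -35, 64) (7, 35, 64) 25 -0.58
top (-7, -35, 64) (-7, 35, 64) 24 -0.24
[ 5.71137272e+02  2.62880717e+02  5.50000000e+01 -3.12827331e-02
  4.36332313e-01]
scene (75, 55, 30) (75, -55, 30) 18 -0.71
scene (75, 55, 30) (-75, 55, 30) 25 0.13
scene (75, 55, 0) (-60, 55, 0) 21 -0.14
scene (-7, 35, 64) (-7, -35, 64) 25 0.19
scene (7, 35, 64) (7, -35, 64) 24 0.38
[ 5.74916754e+02  2.63785608e+02  5.50000000e+01 -5.47410274e-02
  4.36332313e-01]
top (75, 55, 30) (75, -55, 30) 25 -1.01
top (75, 55, 30) (-75, 55, 30) 18 0.76
top (75, -55, 30) (-75, -55, 30) 25 -1.0
top (-95, 40, 25) (-95, -40, 25) 25 0.06
top (7, -35, 64) (7, 35, 64) 24 -0.67
top (-7, -35, 64) (-7, 35, 64) 22 -0.32
scene (75, 55, 30) (75, -55, 30) 19 -0.66
scene (75, 55, 30) (-75, 55, 30) 25 0.35
scene (75, 55, 0) (-60, 55, 0) 20 -0.13
scene (-7, 35, 64) (-7, -35, 64) 25 0.14
scene (7, 35, 64) (7, -35, 64) 24 0.35
[ 5.70869987e+02  2.68587498e+02  5.96987821e+01 -4.73976565e-02
  4.36332313e-01]
```

View pics/o4.png

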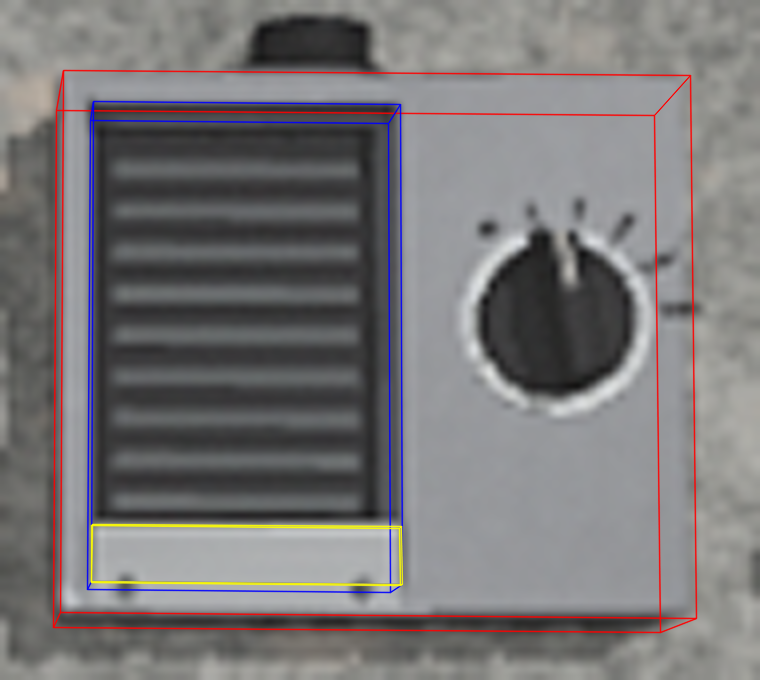

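View pics/o6.png

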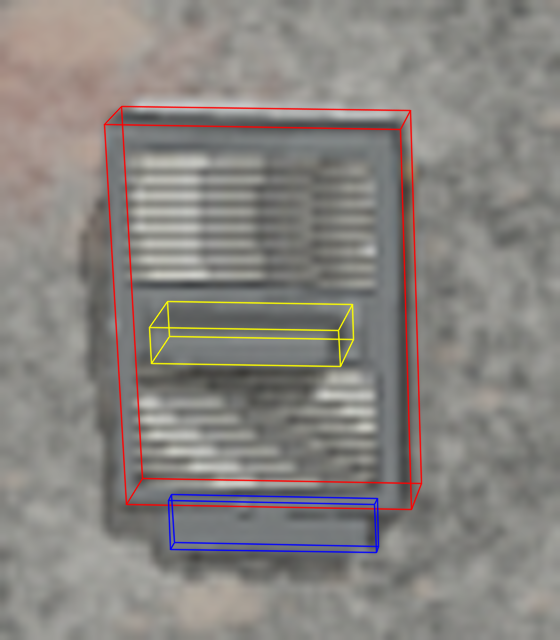

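View pics/o7.png

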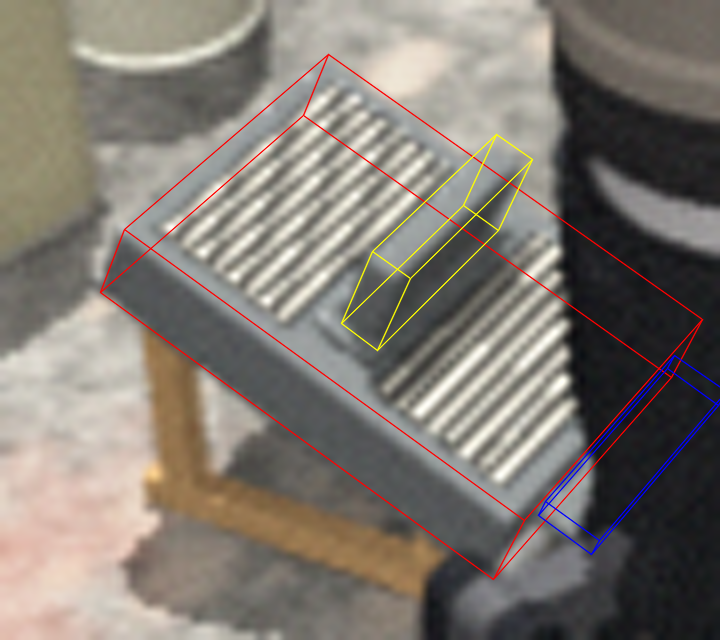

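View pics/o5.png

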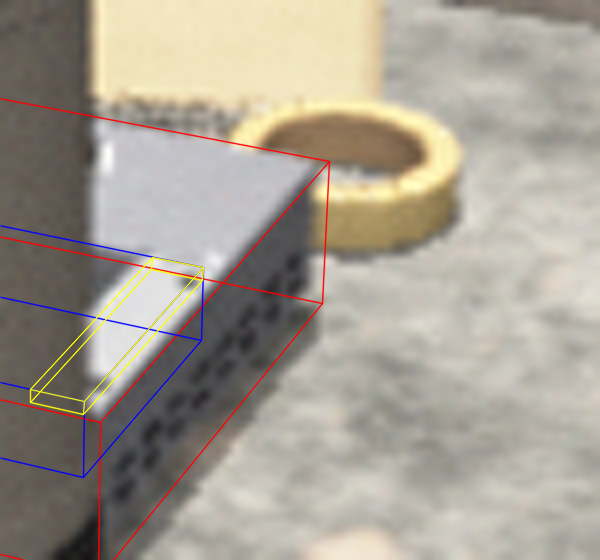

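```bash
cat > mv.py <<'E'
from h import *
def Rc(yaw,tilt): return (R.from_euler('z',yaw)*R.from_euler('y',-tilt)).as_matrix()
def tool_R(yaw,tilt):
    C=Rc(yaw,tilt); return np.c_[C[:,1],C[:,0],-C[:,2]]
def grasp(pos,yaw,tilt,h): return np.array(pos)+Rc(yaw,tilt)@[0,0,h]
def cur():
    from cell import ctrl
    s=ctrl.get_state(); return s,np.array(s["tcp_pos"]),Rq(s["tcp_rot"]).as_matrix()
def plan(p,Rm,pt,Rt):
    """pure-rotation vector (deg, tool frame), dp in the old and in the final tool frame"""
    rv=np.degrees(R.from_matrix(Rm.T@Rt).as_rotvec())
    print("rot",rv.round(2),"dp_old",(Rm.T@(pt-p)).round(1),"dp_new",(Rt.T@(pt-p)).round(1))
E
python3 - <<'E'
from mv import *
s,p,Rm=cur()
Ry=tool_R(-.05,0);Rt=tool_R(-.05,np.radians(25))
plan(p,Rm,p,Ry); plan(p,Ry,p,Rt)
g=grasp([571,265,55],-.05,np.radians(25),46);pre=grasp([571,265,55],-.05,np.radians(25),146)
print(g,pre); plan(p,Rt,pre,Rt); plan(p,Rm,pre,Rm)
E
```

```text
rot [-8.000e-02  6.000e-02  6.842e+01] dp_old [0. 0. 0.] dp_new [0. 0. 0.]
rot [-25.  -0.   0.] dp_old [0. 0. 0.] dp_new [0. 0. 0.]
[551.58385545 265.97161704  96.6901582 ] [509.37484555 268.08382801 187.32093691]
rot [0. 0. 0.] dp_old [-310.7  209.5  157.4] dp_new [-310.7  209.5  157.4]
rot [0. 0. 0.] dp_old [-352.7 -194.5   54.4] dp_new [-352.7 -194.5   54.4]
```

>>> send_rows --rows '[{"dp":[0,0,0],"delta_rot":[0,0,6.84],"gripper":-0.2},{"dp":[0,0,0],"delta_rot":[0,0,6.84],"gripper":-0.2},{"dp":[0,0,0],"delta_rot":[0,0,6.84],"gripper":-0.2},{"dp":[0,0,0],"delta_rot":[0,0,6.84],"gripper":-0.2},{"dp":[0,0,0],"delta_rot":[0,0,6.84],"gripper":-0.2},{"dp":[0,0,0],"delta_rot":[0,0,6.84],"gripper":-0.2},{"dp":[0,0,0],"delta_rot":[0,0,6.84],"gripper":-0.2},{"dp":[0,0,0],"delta_rot":[0,0,6.84],"gripper":-0.2},{"dp":[0,0,0],"delta_rot":[0,0,6.84],"gripper":-0.2},{"dp":[0,0,0],"delta_rot":[0,0,6.84],"gripper":-0.2}]' --grip_force 60

```text
time: 0.93
tcp_pos: [268.8, 591.4, 241.7]
tcp_rot: [0.0, 0.726, 0.687, -0.001]
ft_force: [0.2, 0.4, -0.3]
opening: 0.402
```

>>> send_rows --rows '[{"dp":[-22.2,18.3,3.9],"delta_rot":[0,0,0],"gripper":-0.2},{"dp":[-22.2,18.3,3.9],"delta_rot":[0,0,0],"gripper":-0.2},{"dp":[-22.2,18.3,3.9],"delta_rot":[0,0,0],"gripper":-0.2},{"dp":[-22.2,18.3,3.9],"delta_rot":[0,0,0],"gripper":-0.2},{"dp":[-22.2,18.3,3.9],"delta_rot":[0,0,0],"gripper":-0.2},{"dp":[-22.2,18.3,3.9],"delta_rot":[0,0,0],"gripper":-0.2},{"dp":[-22.2,18.3,3.9],"delta_rot":[0,0,0],"gripper":-0.2},{"dp":[-22.2,18.3,3.9],"delta_rot":[0,0,0],"gripper":-0.2},{"dp":[-22.2,18.3,3.9],"delta_rot":[0,0,0],"gripper":-0.2},{"dp":[-22.2,18.3,3.9],"delta_rot":[0,0,0],"gripper":-0.2},{"dp":[-22.2,18.3,3.9],"delta_rot":[0,0,0],"gripper":-0.2},{"dp":[-22.2,18.3,3.9],"delta_rot":[0,0,0],"gripper":-0.2},{"dp":[-22.2,18.3,3.9],"delta_rot":[0,0,0],"gripper":-0.2},{"dp":[-22.2,18.3,3.9],"delta_rot":[0,0,0],"gripper":-0.2},{"dp":[0,0,0],"delta_rot":[-6.25,0,0],"gripper":-0.2},{"dp":[0,0,0],"delta_rot":[-6.25,0,0],"gripper":-0.2},{"dp":[0,0,0],"delta_rot":[-6.25,0,0],"gripper":-0.2},{"dp":[0,0,0],"delta_rot":[-6.25,0,0],"gripper":-0.2},{"dp":[0,0,0],"delta_rot":[0,0,0],"gripper":-0.2}]'

```text
time: 2.52
tcp_pos: [504.0, 268.7, 184.5]
tcp_rot: [0.154, 0.706, 0.676, 0.144]
ft_force: [-2.6, -0.1, -0.6]
opening: 0.4
```

Run:
```python
from mv import *
from cell import ctrl
s,p,Rm=cur(); print(s["time"],p,s["opening"],s["ft_force"],s["joints"].round(2))
for n in("scene","top"):
    cv2.imwrite(f"pics/{n}1.png",ctrl.get_image(n)["img"][:,:,::-1])
crop(cv2.imread("pics/top1.png"),"pics/d1.png",190,130,290,220,7)
crop(cv2.imread("pics/scene1.png"),"pics/d2.png",200,150,360,290,5)
Rt=tool_R(-.05,np.radians(25))
plan(p,Rm,grasp([571,265,55],-.05,np.radians(25),46),Rt)
```

```text
2.5167 [504.02205407 268.65637285 184.48737053] 0.39984633016857785 [-2.5734569  -0.05698555 -0.56843119] [-1.22  0.17  0.54  2.08  0.35  0.62 -1.  ]
rot [-0.61  0.11  0.44] dp_old [-0.2  7.1 99.6] dp_new [-0.3  6.1 99.7]
```

View pics/d1.png

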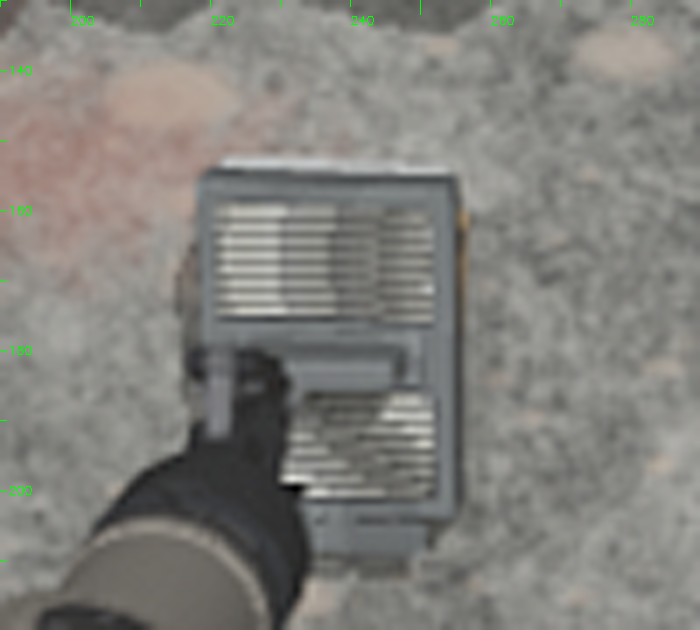

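View pics/d2.png

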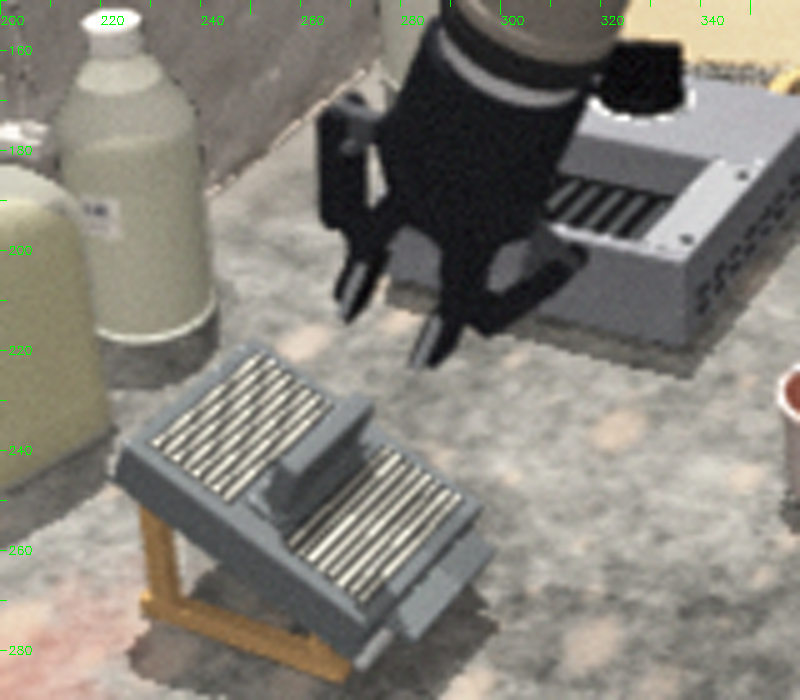

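Run:
```python
from mv import *
from refine import *
s,p,Rm=cur()
tip=p+Rm@[0,0,11]
for c in("top","scene"):
  print(c,proj(c,[p,tip,tip+Rm@[0,17,0],tip-Rm@[0,17,0],tip+Rm@[11,17,0],tip+Rm@[-11,17,0]]).round(1).tolist())
g=cv2.imread("pics/scene1.png",0).astype(float)
S=[((75,55,30),(75,-55,30)),((75,55,30),(-75,55,30)),((75,55,0),(-60,55,0)),((-7,35,64),(-7,-35,64)),((-75,55,30),(-75,-55,30)),((-95,40,25),(-95,-40,25)),((75,-55,30),(20,-55,30)),((-20,-55,30),(-75,-55,30))]
q2=refine([("scene",g,*e) for e in S],[572,266,55,-.05,np.radians(25)],fix=[1,1,0,1,0],w=5);print(q2)
overlay(cv2.imread("pics/scene1.png"),"scene",CAS,q2[:3],q2[3],q2[4],(210,200,310,290),8,"pics/o8.png")
gt=cv2.imread("pics/top0.png",0).astype(float)
q=refine([("top",gt,*e) for e in CASE],[571,265,55,-.05,np.radians(25)],fix=[1,1,0,1,0],w=2);print(q)
```

```text
top [[228.5, 191.9], [229.3, 190.7], [229.1, 184.9], [229.5, 196.5], [225.1, 184.8], [233.0, 185.1]]
scene [[276.4, 213.1], [275.0, 216.3], [269.2, 212.2], [280.8, 220.4], [266.6, 214.4], [271.7, 210.0]]
scene (75, 55, 30) (75, -55, 30) 20 -0.52
scene (75, 55, 30) (-75, 55, 30) 24 -0.8
scene (75, 55, 0) (-60, 55, 0) 9 -0.03
scene (-7, 35, 64) (-7, -35, 64) 25 -0.02
scene (-75, 55, 30) (-75, -55, 30) 24 0.41
scene (-95, 40, 25) (-95, -40, 25) 25 0.08
scene (75, -55, 30) (20, -55, 30) 20 0.23
scene (-20, -55, 30) (-75, -55, 30) 22 0.7
[5.74510785e+02 2.69841768e+02 5.50000000e+01 9.69060738e-03
 4.36332313e-01]
top (75, 55, 30) (75, -55, 30) 24 -0.96
top (75, 55, 30) (-75, 55, 30) 24 -0.15
top (75, -55, 30) (-75, -55, 30) 18 0.16
top (-95, 40, 25) (-95, -40, 25) 24 0.05
top (7, -35, 64) (7, 35, 64) 25 -0.57
top (-7, -35, 64) (-7, 35, 64) 23 -0.24
[ 5.71187034e+02  2.64739481e+02  5.50000000e+01 -3.48722348e-02
  4.36332313e-01]
```

View pics/o8.png

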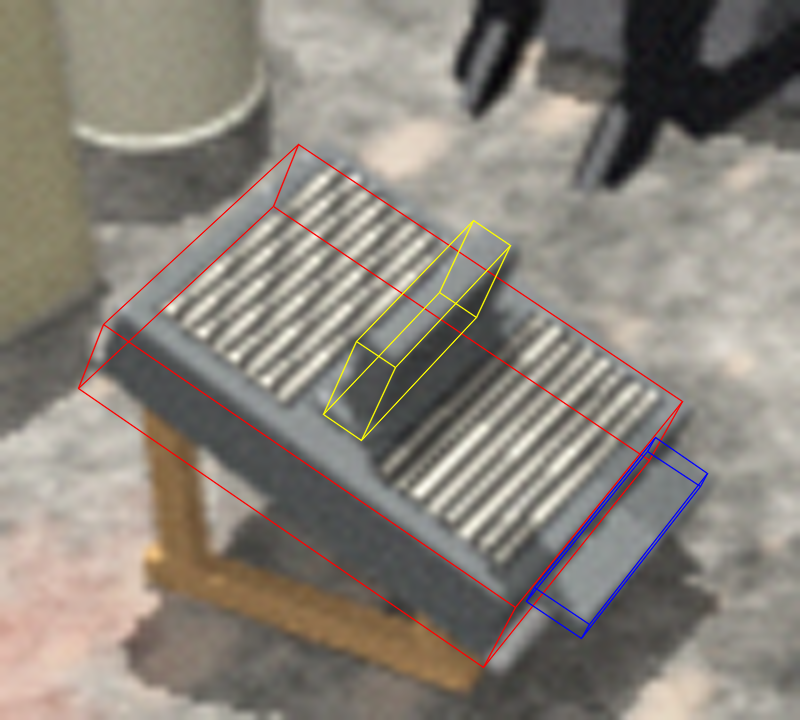

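Run:
```python
from fit import *
from ov import *
M=[(-95,40,25),(-95,-40,25),(-75,-55,30),(75,55,30),(75,-55,30),(-75,55,0)]
uv=np.array([(590,636),(714,478),(690,405),(113,322),(335,150),(487,665)])/8+[210,200]-.44
for z in (50,55):
  x,r=fit("scene",M,uv,[570,265,-.05],tilt=np.radians(25),z=z);print(x,r.tolist())
x,r=fit("scene",M,uv,[570,265,-.05,55],tilt=np.radians(25),free_z=True);print(x,r.tolist())
z=x[3]
overlay(cv2.imread("pics/scene1.png"),"scene",CAS,[x[0],x[1],z],x[2],np.radians(25),(210,200,310,290),8,"pics/o9.png")
overlay(cv2.imread("pics/top0.png"),"top",CAS,[570.5,264.5,55],-.055,np.radians(25),(205,140,275,220),8,"pics/o10.png")
```

```text
[ 5.74196476e+02  2.62466086e+02 -3.76447858e-02] [[-0.04, -0.69], [0.49, 0.5], [0.64, 0.63], [0.6, -0.42], [-1.39, -0.74], [-0.34, 0.53]]
[ 5.70665481e+02  2.68015043e+02 -3.74154581e-02] [[0.07, -0.55], [0.7, 0.5], [0.83, 0.56], [0.24, -0.57], [-1.55, -1.04], [-0.33, 0.71]]
[ 5.78130324e+02  2.56283506e+02 -3.79021545e-02  4.44312812e+01] [[-0.16, -0.85], [0.25, 0.51], [0.43, 0.71], [0.99, -0.25], [-1.22, -0.41], [-0.34, 0.33]]
```

View pics/o9.png

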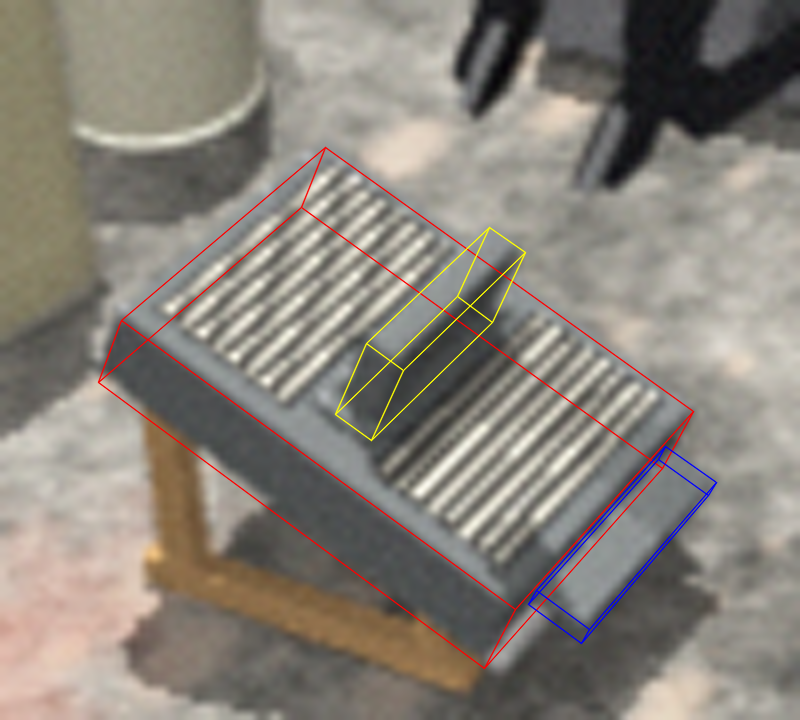

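View pics/o10.png

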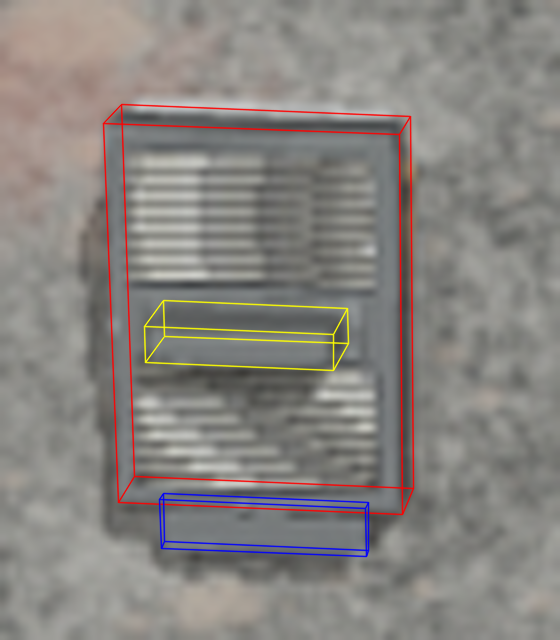

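>>> send_rows --rows '[{"dp":[0,1.5,17],"delta_rot":[-0.1,0,-0.1],"gripper":-0.2},{"dp":[0,1.5,17],"delta_rot":[-0.1,0,-0.1],"gripper":-0.2},{"dp":[0,1,16],"delta_rot":[-0.1,0,0],"gripper":-0.2},{"dp":[0,1,15],"delta_rot":[0,0,0],"gripper":-0.2},{"dp":[0,0,0],"delta_rot":[0,0,0],"gripper":-0.2},{"dp":[0,0,0],"delta_rot":[0,0,0],"gripper":-0.2}]'

```text
time: 3.12
tcp_pos: [543.2, 265.4, 130.9]
tcp_rot: [0.157, 0.707, 0.673, 0.147]
ft_force: [-0.8, -0.2, -0.3]
opening: 0.403
```

Run:
```python
from mv import *
from cell import ctrl
s,p,Rm=cur(); print(s["time"],p,s["opening"],s["ft_force"],s["joints"].round(2))
for n in("scene","top"):
    cv2.imwrite(f"pics/{n}2.png",ctrl.get_image(n)["img"][:,:,::-1])
crop(cv2.imread("pics/scene2.png"),"pics/d4.png",210,180,320,280,7)
crop(cv2.imread("pics/top2.png"),"pics/d3.png",200,140,280,220,7)
Rt=tool_R(-.042,np.radians(25))
plan(p,Rm,grasp([571,265,55],-.042,np.radians(25),46),Rt)
```

```text
3.1167 [543.18586406 265.43721891 130.88463967] 0.40255616238470815 [-0.82239164 -0.16420891 -0.32802781] [-1.12  0.32  0.52  2.07  0.27  0.47 -0.92]
rot [-0.08  0.38 -0.37] dp_old [ 0.9 -6.8 34.5] dp_new [ 0.7 -6.9 34.5]
```

View pics/d4.png

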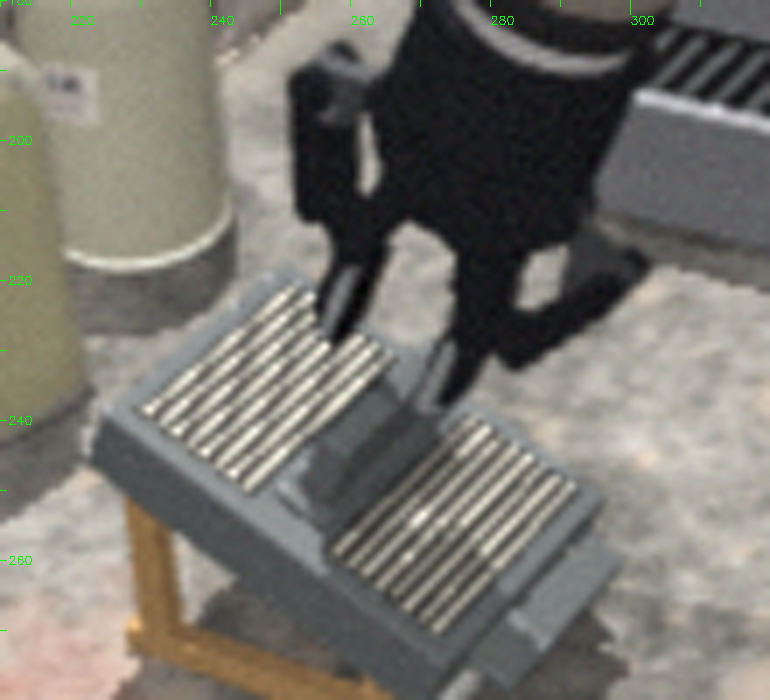

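View pics/d3.png

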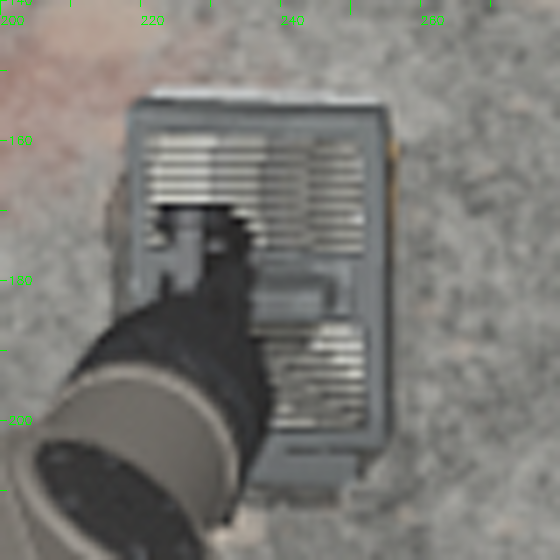

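>>> send_rows --rows '[{"dp":[0,-6.5,3],"delta_rot":[0,0.2,-0.2],"gripper":-0.2},{"dp":[0.7,0,9],"delta_rot":[0,0.2,-0.2],"gripper":-0.2},{"dp":[0,0,8],"delta_rot":[0,0,0],"gripper":-0.2},{"dp":[0,0,7],"delta_rot":[0,0,0],"gripper":-0.2},{"dp":[0,0,0],"delta_rot":[0,0,0],"gripper":-0.2},{"dp":[0,0,0],"delta_rot":[0,0,0],"gripper":-0.2}]'

```text
time: 3.72
tcp_pos: [546.8, 266.7, 102.8]
tcp_rot: [0.155, 0.704, 0.677, 0.149]
ft_force: [0.3, 0.5, 0.0]
opening: 0.403
```

Run:
```python
from mv import *
from cell import ctrl
s,p,Rm=cur(); print(s["time"],p,s["opening"],s["ft_force"],s["joints"].round(2))
for n in("scene",):
    cv2.imwrite(f"pics/{n}3.png",ctrl.get_image(n)["img"][:,:,::-1])
crop(cv2.imread("pics/scene3.png"),"pics/d5.png",210,180,320,280,7)
Rt=tool_R(-.042,np.radians(25))
plan(p,Rm,grasp([571,265,55],-.042,np.radians(25),46),Rt)
```

```text
3.7167 [546.79188194 266.74896097 102.84211596] 0.40298206779633633 [0.33457509 0.51498418 0.00247865] [-1.09  0.37  0.5   2.08  0.26  0.4  -0.91]
rot [-0.11 -0.08  0.19] dp_old [-0.7  1.8  7.6] dp_new [-0.7  1.8  7.6]
```

View pics/d5.png

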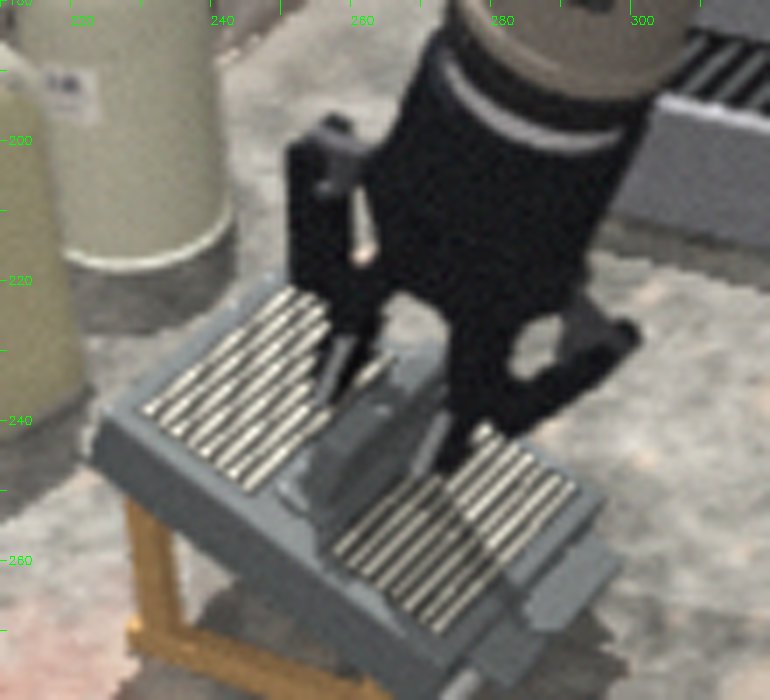

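>>> send_rows --rows '[{"dp":[0,1.5,4],"delta_rot":[0,0,0],"gripper":-0.2},{"dp":[0,0,3],"delta_rot":[0,0,0],"gripper":-0.2},{"dp":[0,0,0],"delta_rot":[0,0,0],"gripper":-0.2},{"dp":[0,0,0],"delta_rot":[0,0,0],"gripper":-1},{"dp":[0,0,0],"delta_rot":[0,0,0],"gripper":-1},{"dp":[0,0,0],"delta_rot":[0,0,0],"gripper":-1},{"dp":[0,0,0],"delta_rot":[0,0,0],"gripper":-1},{"dp":[0,0,0],"delta_rot":[0,0,0],"gripper":-1},{"dp":[0,0,0],"delta_rot":[0,0,0],"gripper":-1},{"dp":[0,0,0],"delta_rot":[0,0,0],"gripper":-1}]' --grip_force 60

```text
time: 4.6
tcp_pos: [551.1, 267.0, 98.0]
tcp_rot: [0.155, 0.703, 0.677, 0.15]
ft_force: [-3.1, -1.0, 2.4]
opening: 0.151
```

Run:
```python
from mv import *
from cell import ctrl
s,p,Rm=cur(); print(s["time"],p,s["opening"],s["ft_force"],s["joints"].round(2))
for n in("scene",):
    cv2.imwrite(f"pics/{n}4.png",ctrl.get_image(n)["img"][:,:,::-1])
crop(cv2.imread("pics/scene4.png"),"pics/d6.png",210,180,320,280,7)
Rt=tool_R(-.042,np.radians(25))
plan(p,Rm,grasp([571,265,55],-.042,np.radians(25),46),Rt)
```

```text
4.6 [551.09917117 267.03734865  97.95406907] 0.15110297902997005 [-3.13956995 -1.03404932  2.42068057] [-1.08  0.38  0.49  2.08  0.25  0.39 -0.9 ]
rot [-0.07 -0.15  0.18] dp_old [-1.2 -0.1  1.4] dp_new [-1.2 -0.1  1.4]
```

View pics/d6.png

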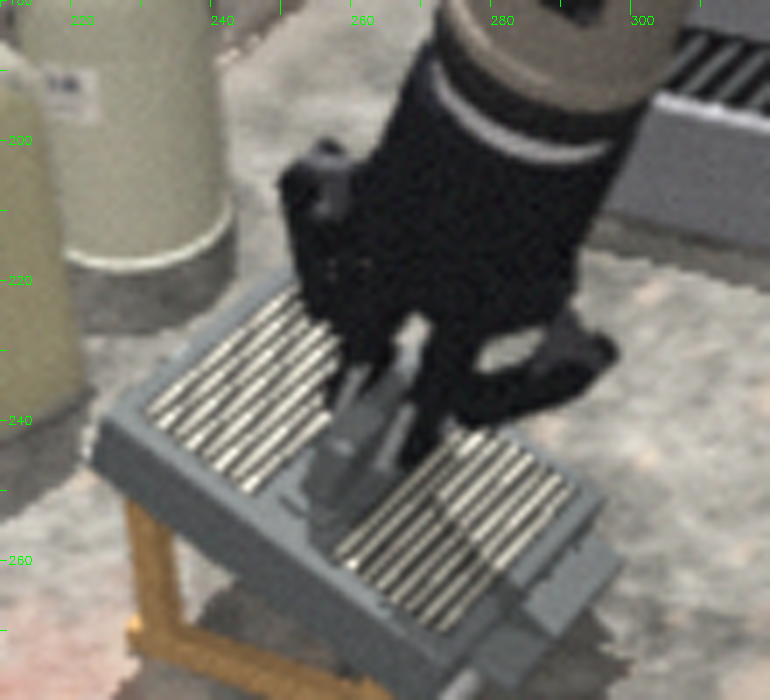

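```bash
cat >> mv.py <<'E'
EX=[586.2,-97.1,-.0229]; H=47.4; TY=-1.2   # TY: cassette y of tcp is -TY
def hold(xp,zp,th,ex=EX,dy=0,ty=1.5):
    th=np.radians(th);yaw=ex[2]
    o=np.array([xp+75*np.cos(th),dy,zp+75*np.sin(th)])
    O=R.from_euler('z',yaw).apply(o)+[ex[0],ex[1],0]
    return O+Rc(yaw,th)@[0,ty,H], tool_R(yaw,th)
E
python3 - <<'E'
from mv import *
s,p,Rm=cur()
pt,Rt=hold(-48,130,25); print(pt)
up=p-Rm@[0,0,60]; up[2]+=60
print("lift in tool", (Rm.T@[0,0,1]).round(3))
plan(up,Rm,pt,Rt)
E
```

```text
[586.17534089 -95.59904181 204.65535874]
lift in tool [ 0.001  0.421 -0.907]
rot [-0.07  0.31 -0.81] dp_old [-361.    64.2   37.9] dp_new [-362.   59.   36.]
```

>>> send_rows --rows '[{"dp":[0,0,-5],"delta_rot":[0,0,0],"gripper":-1},{"dp":[0,0,-10],"delta_rot":[0,0,0],"gripper":-1},{"dp":[0,0,-15],"delta_rot":[0,0,0],"gripper":-1},{"dp":[0,0,-15],"delta_rot":[0,0,0],"gripper":-1},{"dp":[0,0,-15],"delta_rot":[0,0,0],"gripper":-1},{"dp":[0,6.3,-13.6],"delta_rot":[0,0,0],"gripper":-1},{"dp":[0,6.3,-13.6],"delta_rot":[0,0,0],"gripper":-1},{"dp":[0,6.3,-13.6],"delta_rot":[0,0,0],"gripper":-1},{"dp":[0,6.3,-13.6],"delta_rot":[0,0,0],"gripper":-1},{"dp":[0,0,0],"delta_rot":[0,0,0],"gripper":-1}]'

```text
time: 5.48
tcp_pos: [526.5, 268.6, 215.1]
tcp_rot: [0.155, 0.704, 0.677, 0.152]
ft_force: [1.0, 0.2, -2.8]
opening: 0.154
```

>>> send_rows --rows '[{"dp":[-12,2,1],"delta_rot":[0,0,-0.1],"gripper":-1},{"dp":[-20,4,2],"delta_rot":[0,0,-0.1],"gripper":-1},{"dp":[-25,4,3],"delta_rot":[0,0,-0.1],"gripper":-1},{"dp":[-25,4,3],"delta_rot":[0,0,-0.1],"gripper":-1},{"dp":[-25,4,3],"delta_rot":[0,0.1,-0.1],"gripper":-1},{"dp":[-25,4,3],"delta_rot":[0,0.1,-0.1],"gripper":-1},{"dp":[-25,4,3],"delta_rot":[0,0.1,-0.1],"gripper":-1},{"dp":[-25,4,3],"delta_rot":[0,0,-0.1],"gripper":-1},{"dp":[-25,4,3],"delta_rot":[0,0,0],"gripper":-1},{"dp":[-25,4,2],"delta_rot":[0,0,0],"gripper":-1},{"dp":[-25,4,2],"delta_rot":[0,0,0],"gripper":-1},{"dp":[-25,4,2],"delta_rot":[0,0,0],"gripper":-1},{"dp":[-25,4,2],"delta_rot":[0,0,0],"gripper":-1},{"dp":[-25,4,2],"delta_rot":[0,0,0],"gripper":-1},{"dp":[-20,3,2],"delta_rot":[0,0,0],"gripper":-1},{"dp":[-10,2,1],"delta_rot":[0,0,0],"gripper":-1},{"dp":[0,0,0],"delta_rot":[0,0,0],"gripper":-1},{"dp":[0,0,0],"delta_rot":[0,0,0],"gripper":-1}]'

```text
time: 6.98
tcp_pos: [582.9, -97.0, 201.8]
tcp_rot: [0.153, 0.699, 0.682, 0.149]
ft_force: [0.1, 0.7, -4.5]
opening: 0.153
```

Run:
```python
from mv import *
from ov import *
from cell import ctrl
s,p,Rm=cur(); print(s["time"],p,s["opening"],s["ft_force"],s["wrist_torque"],s["joints"].round(2))
for n in("scene","top"):
    cv2.imwrite(f"pics/{n}5.png",ctrl.get_image(n)["img"][:,:,::-1])
crop(cv2.imread("pics/scene5.png"),"pics/d7.png",260,120,400,240,5)
crop(cv2.imread("pics/top5.png"),"pics/d8.png",320,120,430,220,7)
pt,Rt=hold(-48,130,25); plan(p,Rm,pt,Rt)
```

```text
6.9833 [582.93264467 -96.95553833 201.75012644] 0.15328884241736077 [ 0.14192614  0.7048607  -4.45867096] [0.04399034 0.85592132 0.02690097] [-0.51  0.15  0.68  2.08 -0.29  0.53  0.34]
rot [-0.31  0.07 -0.13] dp_old [ 1.4  4.1 -1.3] dp_new [ 1.4  4.1 -1.3]
```

View pics/d7.png

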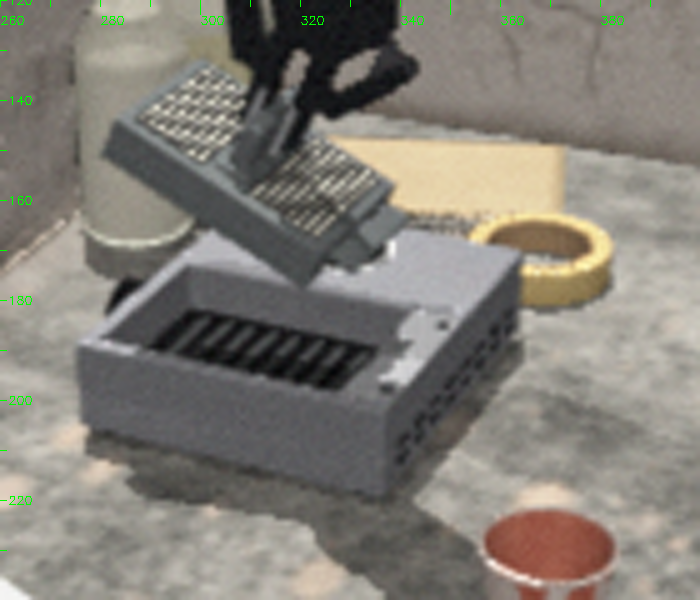

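View pics/d8.png

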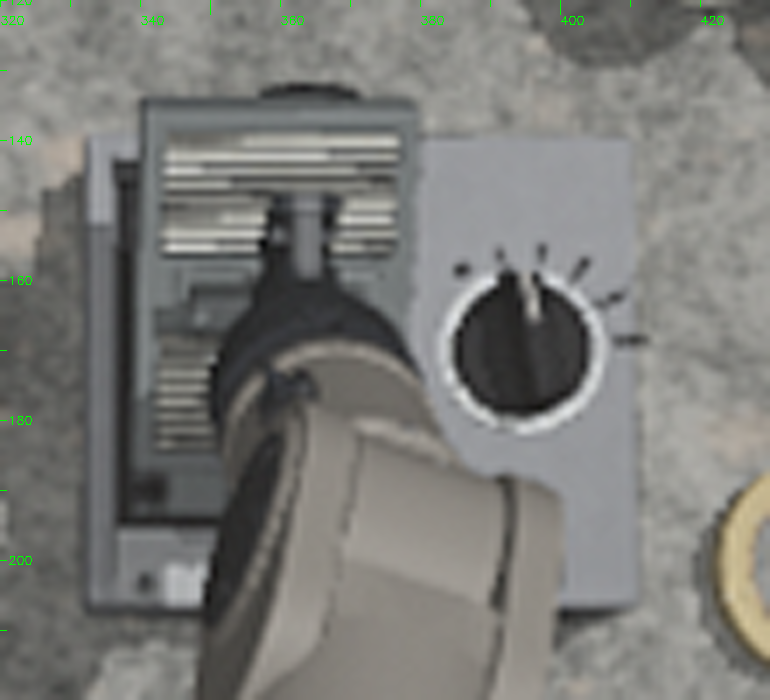

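```bash
cat > chk.py <<'E'
from mv import *
from ov import *
def cas_from_tcp(p,Rm,ty=1.5,h=47.4):
    C=np.c_[Rm[:,1],Rm[:,0],-Rm[:,2]]
    return p-C@[0,ty,h],C
def draw(im,c,boxes,O,C,roi,s,cols=[(0,0,255),(255,0,0),(0,255,255)]):
    x0,y0,_,_=roi
    for b,col in zip(boxes,cols):
        uv=proj(c,b@C.T+O); uv=(uv-[x0,y0]+.5)*s-.5
        for a,d in ED: cv2.line(im,tuple(np.round(uv[a]).astype(int)),tuple(np.round(uv[d]).astype(int)),col,1,cv2.LINE_AA)
def up(f,roi,s):
    x0,y0,x1,y1=roi; return cv2.resize(cv2.imread(f)[y0:y1,x0:x1],None,fx=s,fy=s,interpolation=cv2.INTER_CUBIC)
E
python3 - <<'E'
from chk import *
s,p,Rm=cur(); O,C=cas_from_tcp(p,Rm); print(O)
E0=np.array([586.2,-97.1,0]);EC=R.from_euler('z',-.0229).as_matrix()
print("in ext",EC.T@(O-E0))
roi=(270,125,370,225); im=up("pics/scene5.png",roi,7); draw(im,"scene",CAS,O,C,roi,7); draw(im,"scene",EXT[:2],E0,EC,roi,7,[(0,255,0),(255,0,255)]); cv2.imwrite("pics/o11.png",im)
roi=(325,130,395,215); im=up("pics/top5.png",roi,7); draw(im,"top",CAS,O,C,roi,7); cv2.imwrite("pics/o12.png",im)
E
```

```text
[603.58981464 -96.6849623  159.29187819]
in ext [ 17.37575161   0.81312083 159.29187819]
```

View pics/o11.png

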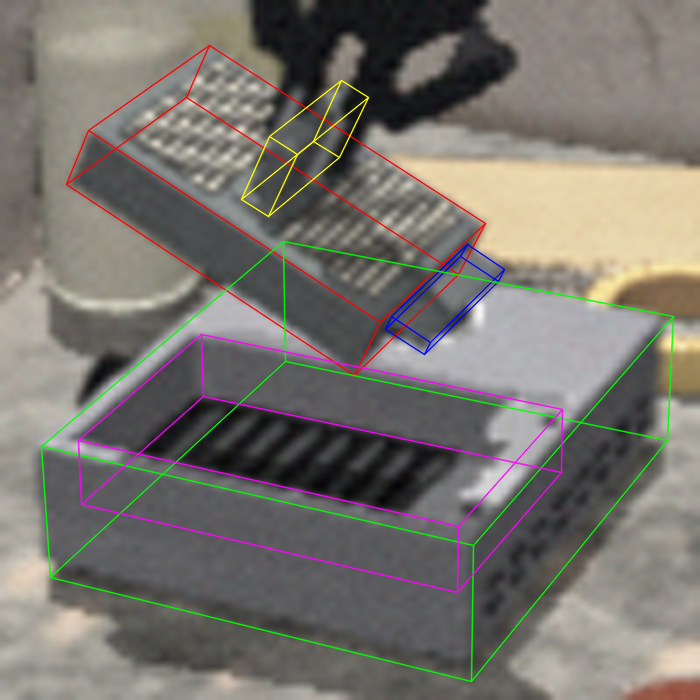

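View pics/o12.png

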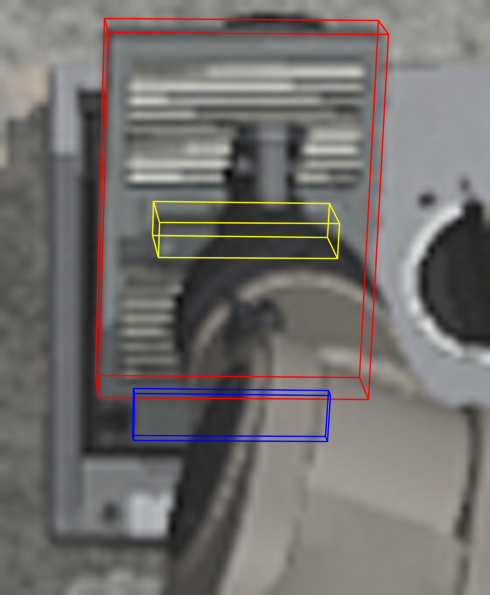

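Run:
```python
from chk import *
from refine import edgepts
s,p,Rm=cur(); O,C=cas_from_tcp(p,Rm)
g5=cv2.imread("pics/top5.png",0).astype(float)
g0=cv2.imread("pics/top0.png",0).astype(float)
E0=np.array([586.2,-97.1,0]);EC=R.from_euler('z',-.0229).as_matrix()
def m(name,g,c,a,b,O,C,w=3):
    uv=proj(c,np.array([a,b],float)@C.T+O); off,nm=edgepts(g,uv[0],uv[1],n=40,w=w)
    k=off[~np.isnan(off)]
    print(name,uv.round(1).tolist(),"n",nm.round(2),"med",np.median(k).round(2),"q",np.percentile(k,[20,80]).round(2),len(k))
m("cas right top",g5,"top",(70,-55,30),(10,-55,30),O,C)
m("cas left bot",g5,"top",(70,55,0),(-70,55,0),O,C)
m("cas left top",g5,"top",(70,55,30),(-70,55,30),O,C)
m("cas +x top",g5,"top",(75,50,30),(75,-50,30),O,C)
m("cas +x bot",g5,"top",(75,50,0),(75,-50,0),O,C)
m("bay left",g0,"top",(80,59,68),(-75,59,68),E0,EC)
m("bay right",g0,"top",(80,-59,68),(-75,-59,68),E0,EC)
m("bay top",g0,"top",(85,50,68),(85,-50,68),E0,EC)
m("lip",g0,"top",(-79,50,68),(-79,-50,68),E0,EC)
s5=cv2.imread("pics/scene5.png",0).astype(float)
m("S cas +y top",s5,"scene",(70,55,30),(-70,55,30),O,C)
m("S cas +y bot",s5,"scene",(70,55,0),(-70,55,0),O,C)
m("S tongue",s5,"scene",(-95,35,25),(-95,-35,25),O,C)
m("S cas -x bot",s5,"scene",(-75,50,0),(-75,-50,0),O,C)
m("S ext +y top",s5,"scene",(90,71,68),(-105,71,68),E0,EC)
m("S bay +y top",s5,"scene",(80,59,68),(-75,59,68),E0,EC)
m("S bay -y top",s5,"scene",(80,-59,68),(-75,-59,68),E0,EC)
m("S ext -x top",s5,"scene",(-113,60,68),(-113,-160,68),E0,EC)
m("S ext -x bot",s5,"scene",(-113,60,0),(-113,-160,0),E0,EC)
m("S lip",s5,"scene",(-79,50,68),(-79,-50,68),E0,EC)
roi=(325,130,395,215)
```

```text
cas right top [[379.9, 136.2], [378.7, 157.5]] n [-1.   -0.06] med 0.0 q [-0.25  0.25] 40
cas left bot [[339.4, 133.9], [338.2, 181.6]] n [-1.   -0.03] med -0.25 q [-0.75  0.  ] 40
cas left top [[339.9, 135.9], [338.7, 184.6]] n [-1.   -0.03] med 0.25 q [0.  0.5] 40
cas +x top [[341.8, 134.1], [378.2, 134.4]] n [-0.01  1.  ] med -0.75 q [-1.5  -0.75] 40
cas +x bot [[341.2, 132.1], [376.8, 132.4]] n [-0.01  1.  ] med 0.62 q [-0.75  1.25] 40
bay left [[336.2, 143.8], [336.0, 193.7]] n [-1. -0.] med 0.0 q [0. 0.] 40
bay right [[374.5, 144.1], [374.7, 194.1]] n [-1.  0.] med 0.0 q [0. 0.] 40
bay top [[339.2, 142.2], [371.6, 142.5]] n [-0.01  1.  ] med 0.0 q [0. 0.] 40
lip [[339.0, 195.1], [371.8, 195.3]] n [-0.01  1.  ] med -0.5 q [-0.5  -0.25] 40
S cas +y top [[283.5, 144.0], [322.5, 169.6]] n [-0.55  0.84] med 0.0 q [-1.75  0.25] 40
S cas +y bot [[280.3, 151.8], [318.7, 177.2]] n [-0.55  0.83] med -0.5 q [-0.75 -0.25] 40
S tongue [[331.7, 172.8], [341.0, 163.6]] n [0.7  0.71] med 1.0 q [0.5  1.25] 40
S cas -x bot [[320.8, 177.4], [334.4, 164.3]] n [0.69 0.72] med -0.75 q [-1.5  -0.25] 40
S ext +y top [[277.4, 188.8], [334.6, 201.8]] n [-0.22  0.98] med -2.0 q [-2.   -1.75] 40
S bay +y top [[282.1, 187.7], [327.1, 197.9]] n [-0.22  0.98] med 0.0 q [0.   0.25] 40
S bay -y top [[299.6, 172.6], [342.4, 181.4]] n [-0.2   0.98] med 0.0 q [-0.3   0.25] 40
S ext -x top [[338.6, 200.7], [364.6, 171.0]] n [0.75 0.66] med -1.0 q [-1.   -0.75] 40
S ext -x bot [[338.3, 220.1], [363.7, 188.8]] n [0.78 0.63] med 2.0 q [2. 2.] 40
S lip [[329.5, 196.8], [342.4, 182.8]] n [0.73 0.68] med -0.38 q [-0.75  1.8 ] 40
```

Run:
```python
from mv import *
s,p,Rm=cur()
a=(-45,75,25);pt,Rt=hold(*a);plan(p,Rm,pt,Rt)
b=(-45,38,25);pb,Rb=hold(*b);plan(pt,Rt,pb,Rb)
```

```text
rot [-0.23 -0.04  0.05] dp_old [ -0.8 -17.1  50.1] dp_new [ -0.8 -17.3  50. ]
rot [0. 0. 0.] dp_old [  0.  -15.6  33.5] dp_new [  0.  -15.6  33.5]
```

>>> send_rows --rows '[{"dp":[-0.2,-4.3,12.5],"delta_rot":[-0.1,0,0],"gripper":-1},{"dp":[-0.2,-4.3,12.5],"delta_rot":[-0.1,0,0],"gripper":-1},{"dp":[-0.2,-4.3,12.5],"delta_rot":[0,0,0],"gripper":-1},{"dp":[-0.2,-4.3,12.5],"delta_rot":[0,0,0],"gripper":-1},{"dp":[0,0,0],"delta_rot":[0,0,0],"gripper":-1},{"dp":[0,0,0],"delta_rot":[0,0,0],"gripper":-1},{"dp":[0,0,0],"delta_rot":[0,0,0],"gripper":-1}]'

```text
time: 7.67
tcp_pos: [591.0, -96.2, 151.7]
tcp_rot: [0.156, 0.698, 0.682, 0.152]
ft_force: [-0.0, -0.8, -3.7]
opening: 0.15
```

```bash
cat > look.py <<'E'
import sys
from chk import *
from cell import ctrl
def look(k,tgt=None):
    s,p,Rm=cur(); O,C=cas_from_tcp(p,Rm)
    E0=np.array([586.2,-97.1,0]);EC=R.from_euler('z',-.0229).as_matrix()
    o=EC.T@(O-E0); P=EC.T@(O+C@[-75,0,0]-E0)
    print(s["time"],"tcp",p.round(1),"F",s["ft_force"].round(1),"M",s["wrist_torque"].round(2),"op",round(s["opening"],3))
    print("O ext",o.round(1),"P",P.round(1),"tilt",np.degrees(np.arcsin(C[2,0])).round(2),"yawrel",np.degrees(np.arctan2(C[1,0],C[0,0])+.0229).round(2),"roll",np.degrees(np.arcsin(C[2,1])).round(2))
    for n,roi,sc in(("scene",(270,120,370,225),7),("top",(325,125,415,215),7)):
        cv2.imwrite(f"pics/{n}{k}.png",ctrl.get_image(n)["img"][:,:,::-1]); crop(cv2.imread(f"pics/{n}{k}.png"),f"pics/{n}{k}c.png",*roi,sc)
    if tgt: 
        pt,Rt=hold(*tgt); plan(p,Rm,pt,Rt)
E
python3 -c "
from look import *
look(6,(-45,38,25))"
```

```text
7.6667 tcp [591.  -96.2 151.7] F [-0.  -0.8 -3.7] M [0.02 0.79 0.  ] op 0.15
O ext [ 25.   -0.5 108.8] P [-42.9  -0.5  76.9] tilt 25.19 yawrel 0.06 roll -0.01
rot [ 0.19 -0.01  0.06] dp_old [  0.5 -18.3  34.5] dp_new [  0.5 -18.2  34.6]
```

View pics/scene6c.png

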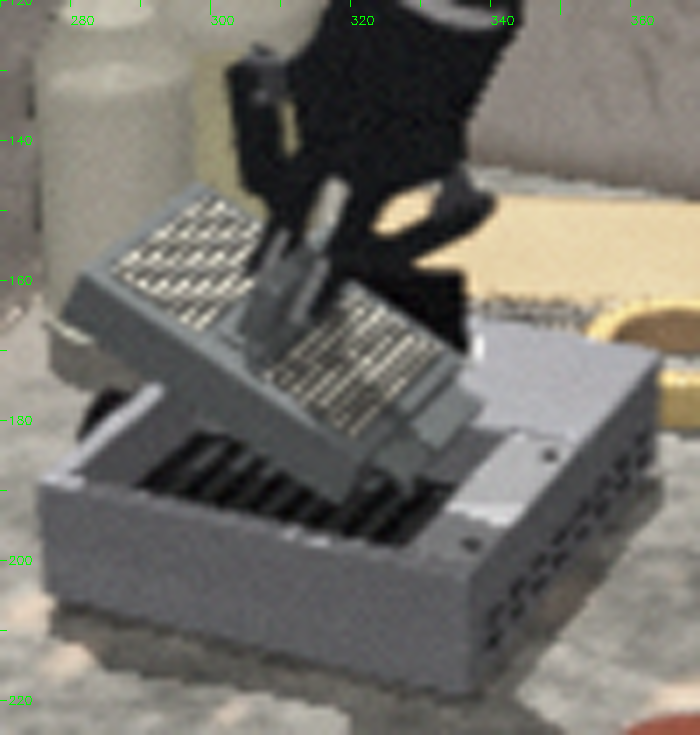

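View pics/top6c.png

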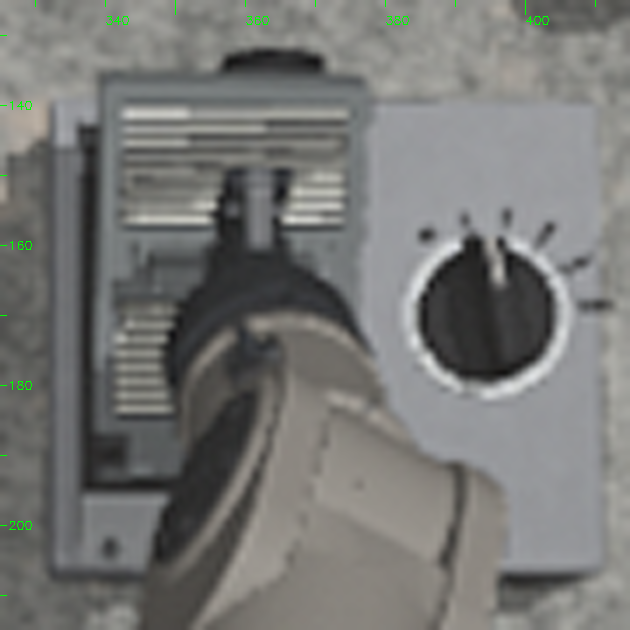

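>>> send_rows --rows '[{"dp":[0.2,-4,7.5],"delta_rot":[0.1,0,0],"gripper":-1},{"dp":[0.2,-4,7.5],"delta_rot":[0.1,0,0],"gripper":-1},{"dp":[0,-3,5.5],"delta_rot":[0,0,0],"gripper":-1},{"dp":[0,0,0],"delta_rot":[0,0,0],"gripper":-1},{"dp":[0,0,0],"delta_rot":[0,0,0],"gripper":-1}]'

```text
time: 8.18
tcp_pos: [588.6, -96.5, 126.8]
tcp_rot: [0.154, 0.699, 0.682, 0.15]
ft_force: [-0.0, 0.4, -4.6]
opening: 0.153
```

```bash
python3 -c "
from look import *
look(7,(-45,38,25))"
```

```text
8.1833 tcp [588.6 -96.5 126.8] F [-0.   0.4 -4.6] M [0.02 0.91 0.  ] op 0.153
O ext [22.3 -0.9 83.8] P [-45.8  -0.8  52.3] tilt 24.83 yawrel -0.04 roll -0.0
rot [-0.17  0.02 -0.03] dp_old [ 0.9 -5.4 13.1] dp_new [ 0.9 -5.5 13.1]
```

View pics/scene7c.png

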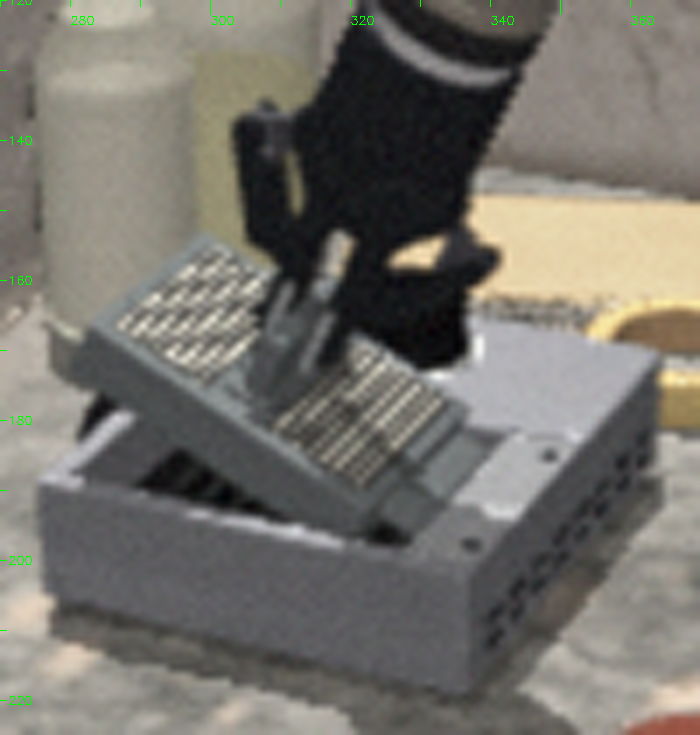

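View pics/top7c.png

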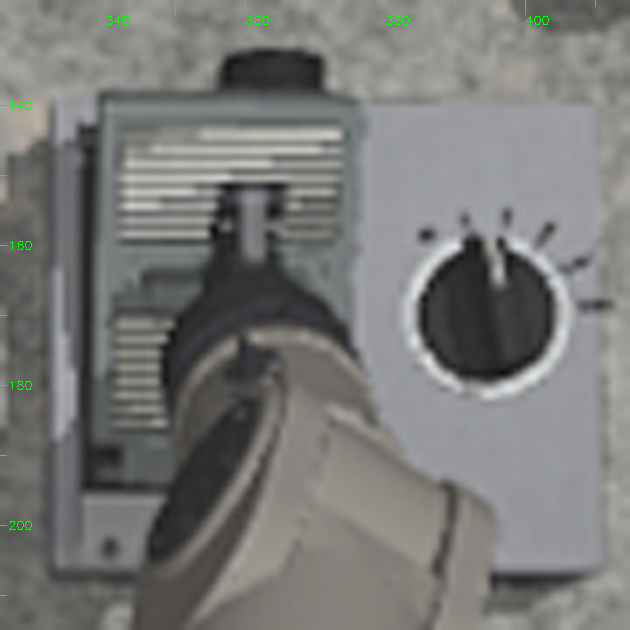

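>>> send_rows --rows '[{"dp":[0.5,-2,5],"delta_rot":[0,0,0],"gripper":-1},{"dp":[0.4,-2,4.5],"delta_rot":[0,0,0],"gripper":-1},{"dp":[0,-1.5,3.5],"delta_rot":[0,0,0],"gripper":-1},{"dp":[0,0,0],"delta_rot":[0,0,0],"gripper":-1},{"dp":[0,0,0],"delta_rot":[0,0,0],"gripper":-1},{"dp":[0,0,0],"delta_rot":[0,0,0],"gripper":-1}]'

```text
time: 8.78
tcp_pos: [589.9, -95.7, 113.7]
tcp_rot: [0.155, 0.698, 0.682, 0.151]
ft_force: [-0.8, 0.3, -4.0]
opening: 0.156
```

```bash
python3 -c "
from look import *
look(8,(-63,38,25))"
```

```text
8.7833 tcp [589.9 -95.7 113.7] F [-0.8  0.3 -4. ] M [-0.03  0.85 -0.04] op 0.156
O ext [23.7 -0.  70.7] P [-44.4  -0.   39.1] tilt 24.94 yawrel -0.02 roll -0.01
rot [-0.06  0.02 -0.02] dp_old [  0.  -17.4  -6.9] dp_new [  0.  -17.4  -7. ]
```

View pics/scene8c.png

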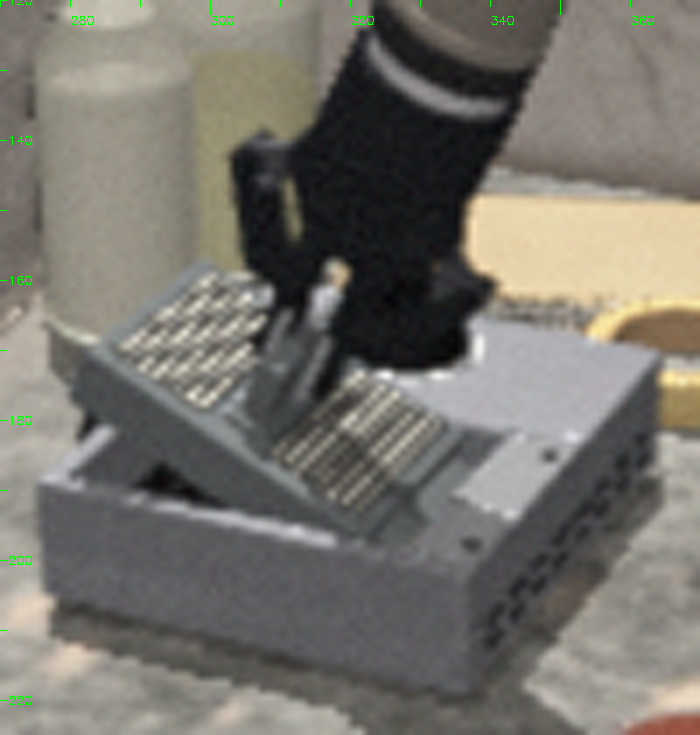

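Tongue is below the lip level, no contact. Slide it under the lip.

>>> send_rows --rows '[{"dp":[0,-4.4,-1.7],"delta_rot":[0,0,0],"gripper":-1},{"dp":[0,-4.4,-1.7],"delta_rot":[0,0,0],"gripper":-1},{"dp":[0,-4.3,-1.7],"delta_rot":[0,0,0],"gripper":-1},{"dp":[0,-4.3,-1.7],"delta_rot":[0,0,0],"gripper":-1},{"dp":[0,0,0],"delta_rot":[0,0,0],"gripper":-1},{"dp":[0,0,0],"delta_rot":[0,0,0],"gripper":-1},{"dp":[0,0,0],"delta_rot":[0,0,0],"gripper":-1}]'

```text
time: 9.47
tcp_pos: [571.0, -95.0, 112.5]
tcp_rot: [0.154, 0.698, 0.682, 0.151]
ft_force: [-0.2, -0.1, -3.9]
opening: 0.15
```

```bash
python3 -c "
from look import *
look(9,(-66,38,20))
seq=[(-63,38,25),(-66,38,20),(-68,37.5,15),(-69.5,37,10),(-71,36.3,5),(-72,36,0)]
for a,b in zip(seq,seq[1:]): pa,Ra=hold(*a);plan(pa,Ra,*hold(*b))
"
```

```text
9.4667 tcp [571.  -95.  112.5] F [-0.2 -0.1 -3.9] M [0.08 0.87 0.01] op 0.15
O ext [ 4.7  0.2 69.5] P [-63.3   0.2  37.9] tilt 24.92 yawrel -0.02 roll 0.01
rot [ 4.92 -0.   -0.01] dp_old [-0.2  1.4  5.4] dp_new [-0.2  1.8  5.3]
rot [ 5. -0.  0.] dp_old [0.  1.1 5.4] dp_new [0.  1.6 5.3]
rot [ 5.  0. -0.] dp_old [-0.   1.8  6.5] dp_new [-0.   2.4  6.3]
rot [ 5. -0.  0.] dp_old [-0.   2.3  6.8] dp_new [-0.   2.9  6.6]
rot [ 5. -0. -0.] dp_old [0.  2.2 7.1] dp_new [0.  2.9 6.9]
rot [ 5. -0.  0.] dp_old [0.  2.8 6.9] dp_new [0.  3.4 6.7]
```

View pics/scene9c.png

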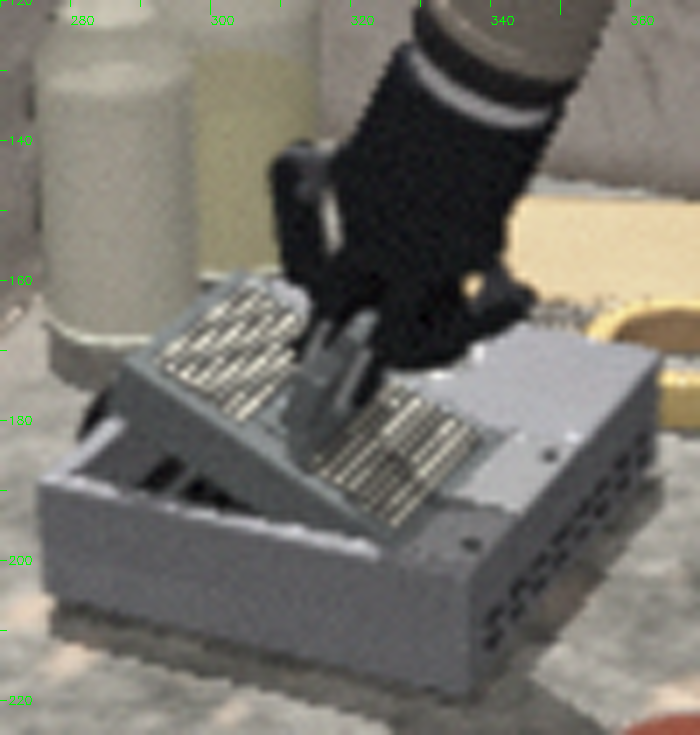

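>>> send_rows --rows '[{"dp":[0,0.7,2.7],"delta_rot":[2.5,0,0],"gripper":-1},{"dp":[-0.2,0.7,2.7],"delta_rot":[2.5,0,0],"gripper":-1},{"dp":[0,0.9,3.2],"delta_rot":[2.5,0,0],"gripper":-1},{"dp":[0,0.9,3.2],"delta_rot":[2.5,0,0],"gripper":-1},{"dp":[0,0,0],"delta_rot":[0,0,0],"gripper":-1},{"dp":[0,0,0],"delta_rot":[0,0,0],"gripper":-1},{"dp":[0,0,0],"delta_rot":[0,0,0],"gripper":-1}]'

```text
time: 10.15
tcp_pos: [577.9, -95.5, 102.4]
tcp_rot: [0.093, 0.709, 0.693, 0.091]
ft_force: [-0.1, 0.2, -3.9]
opening: 0.151
```

```bash
python3 -c "
from look import *
look(10,(-68,37.5,15))
"
```

```text
10.15 tcp [577.9 -95.5 102.4] F [-0.1  0.2 -3.9] M [0.1  0.14 0.08] op 0.151
O ext [ 3.9 -0.1 56.6] P [-68.5  -0.1  37.2] tilt 14.95 yawrel -0.03 roll -0.0
rot [-0.05  0.01 -0.02] dp_old [ 0.1  0.5 -0.2] dp_new [ 0.1  0.5 -0.2]
```

View pics/scene10c.png

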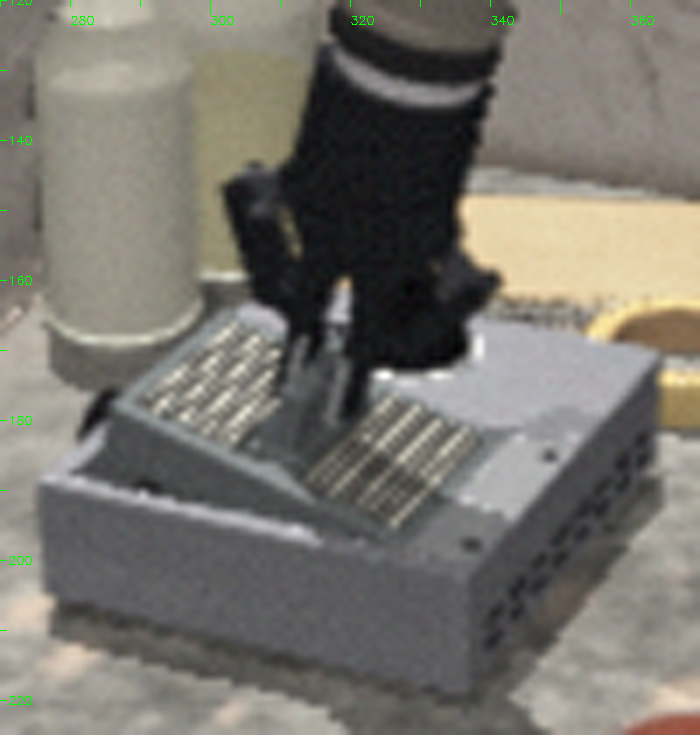

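View pics/top10c.png

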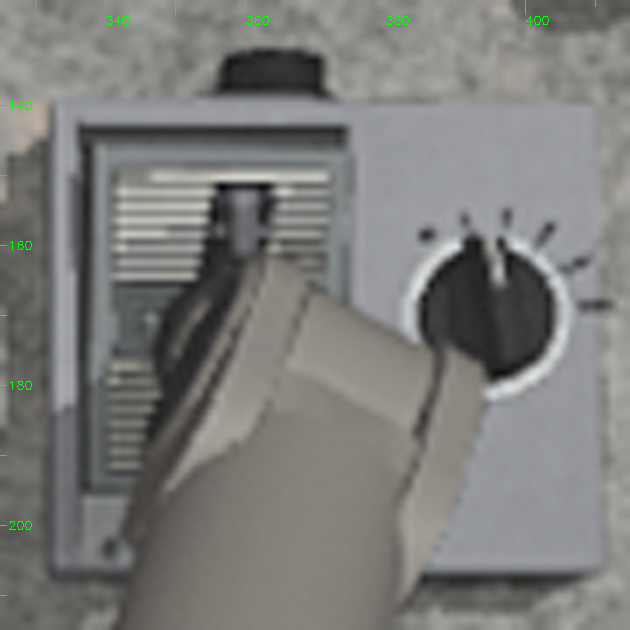

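>>> send_rows --rows '[{"dp":[0,1.4,3.3],"delta_rot":[2.5,0,0],"gripper":-1},{"dp":[0.1,1.3,3.3],"delta_rot":[2.5,0,0],"gripper":-1},{"dp":[0,1.3,3.5],"delta_rot":[2.5,0,0],"gripper":-1},{"dp":[0,1.3,3.5],"delta_rot":[2.5,0,0],"gripper":-1},{"dp":[0,0,0],"delta_rot":[0,0,0],"gripper":-1},{"dp":[0,0,0],"delta_rot":[0,0,0],"gripper":-1},{"dp":[0,0,0],"delta_rot":[0,0,0],"gripper":-1}]'

```text
time: 10.83
tcp_pos: [585.3, -95.8, 90.2]
tcp_rot: [0.031, 0.715, 0.698, 0.03]
ft_force: [-0.2, 0.3, -3.7]
opening: 0.15
```

```bash
python3 -c "
from look import *
look(11,(-72,35.6,0))
"
```

```text
10.8333 tcp [585.3 -95.8  90.2] F [-0.2  0.3 -3.7] M [ 0.01  0.17 -0.03] op 0.15
O ext [ 3.1 -0.2 43. ] P [-71.6  -0.1  36.6] tilt 4.94 yawrel -0.06 roll 0.02
rot [ 4.94 -0.01 -0.06] dp_old [0.2 3.3 7.5] dp_new [0.2 4.  7.2]
```

View pics/top11c.png

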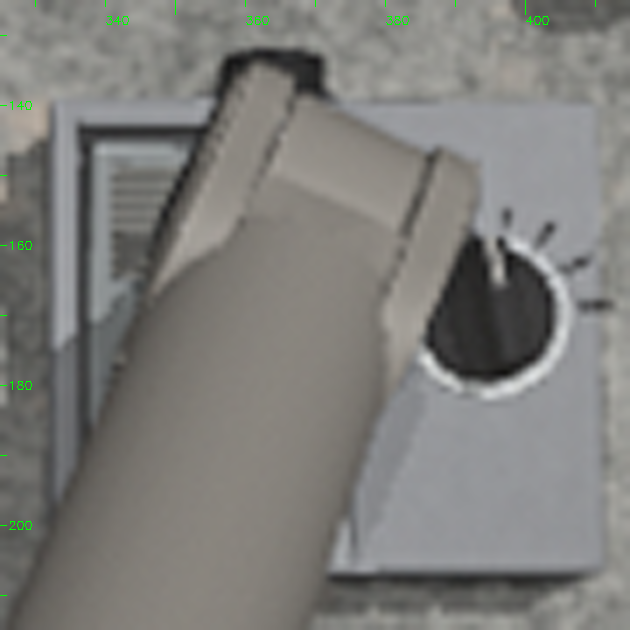

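>>> send_rows --rows '[{"dp":[0.1,1.7,3.7],"delta_rot":[2.5,0,0],"gripper":-1},{"dp":[0.1,1.7,3.7],"delta_rot":[2.5,0,0],"gripper":-1},{"dp":[0,0,0],"delta_rot":[0,0,0],"gripper":-1},{"dp":[0,0,0],"delta_rot":[0,0,0],"gripper":-1},{"dp":[0,0,0],"delta_rot":[0,0,0],"gripper":-1}]'

```text
time: 11.35
tcp_pos: [589.4, -95.7, 83.3]
tcp_rot: [-0.0, 0.715, 0.699, -0.0]
ft_force: [-0.8, -0.2, -3.4]
opening: 0.155
```

```bash
python3 -c "
from look import *
look(12,(-72,35,0))
"
```

```text
11.35 tcp [589.4 -95.7  83.3] F [-0.8 -0.2 -3.4] M [-0.03 -0.05  0.  ] op 0.155
O ext [ 3.1  0.  35.9] P [-71.9   0.1  35.9] tilt -0.04 yawrel -0.05 roll 0.01
rot [-0.04 -0.01 -0.05] dp_old [-0.  -0.1  0.9] dp_new [-0.  -0.2  0.9]
```

View pics/scene12c.png

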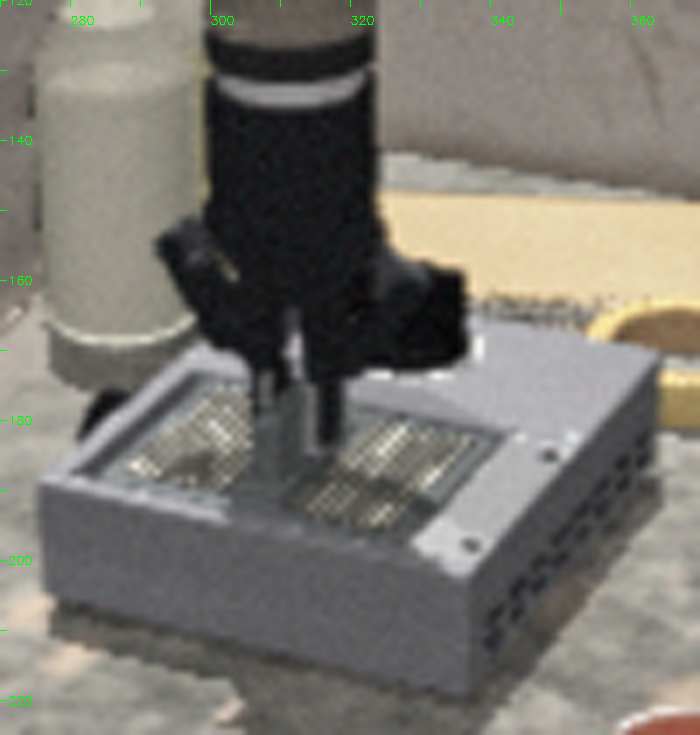

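>>> send_rows --rows '[{"dp":[0,-1,0],"delta_rot":[0,0,0],"gripper":-1},{"dp":[0,-0.5,0.7],"delta_rot":[0,0,0],"gripper":-1},{"dp":[0,0,0.7],"delta_rot":[0,0,0],"gripper":-1},{"dp":[0,0,0],"delta_rot":[0,0,0],"gripper":-1},{"dp":[0,0,0],"delta_rot":[0,0,0],"gripper":-1}]'

```text
time: 11.87
tcp_pos: [588.3, -95.7, 82.6]
tcp_rot: [-0.001, 0.715, 0.699, -0.0]
ft_force: [-3.9, -0.3, 4.5]
opening: 0.15
```

>>> send_rows --rows '[{"dp":[0,0,0],"delta_rot":[0,0,0],"gripper":-0.5},{"dp":[0,0,0],"delta_rot":[0,0,0],"gripper":-0.2},{"dp":[0,0,0],"delta_rot":[0,0,0],"gripper":-0.2},{"dp":[0,0,0],"delta_rot":[0,0,0],"gripper":-0.2},{"dp":[0,0,-8],"delta_rot":[0,0,0],"gripper":-0.2},{"dp":[0,0,-16],"delta_rot":[0,0,0],"gripper":-0.2},{"dp":[0,0,-22],"delta_rot":[0,0,0],"gripper":-0.2},{"dp":[0,0,-22],"delta_rot":[0,0,0],"gripper":-0.2},{"dp":[0,0,-22],"delta_rot":[0,0,0],"gripper":-0.2},{"dp":[0,0,-16],"delta_rot":[0,0,0],"gripper":-0.2},{"dp":[0,0,0],"delta_rot":[0,0,0],"gripper":-0.2},{"dp":[0,0,0],"delta_rot":[0,0,0],"gripper":-0.2}]'

```text
time: 12.87
tcp_pos: [589.3, -95.5, 188.9]
tcp_rot: [0.0, 0.715, 0.699, 0.0]
ft_force: [-0.2, -0.6, -1.0]
opening: 0.4
```

```bash
python3 -c "
from look import *
look(13)
s,p,Rm=cur()
E0=np.array([586.2,-97.1,0]);EC=R.from_euler('z',-.0229)
a=.628-.419-.0229
# tool y perpendicular to pointer: angle a-90deg ; tool z down
b=a-np.pi/2; y=np.array([np.cos(b),np.sin(b),0]);z=np.array([0,0,-1.]);x=np.cross(y,z);Rt=np.c_[x,y,z]
d=EC.apply([0,-120,0])+E0; print('dial',d)
plan(p,Rm,d+[0,0,190],Rt)
"
```

```text
12.8667 tcp [589.3 -95.5 188.9] F [-0.2 -0.6 -1. ] M [-0.02  0.08  0.02] op 0.4
O ext [3.200e+00 1.000e-01 1.415e+02] P [-7.180e+01  1.000e-01  1.414e+02] tilt 0.07 yawrel -0.01 roll 0.0
dial [ 583.45224017 -217.06853678    0.        ]
rot [-0.13  0.09 78.02] dp_old [-122.    -1.8   -3. ] dp_new [-27.1 119.   -3. ]
```

View pics/scene13c.png

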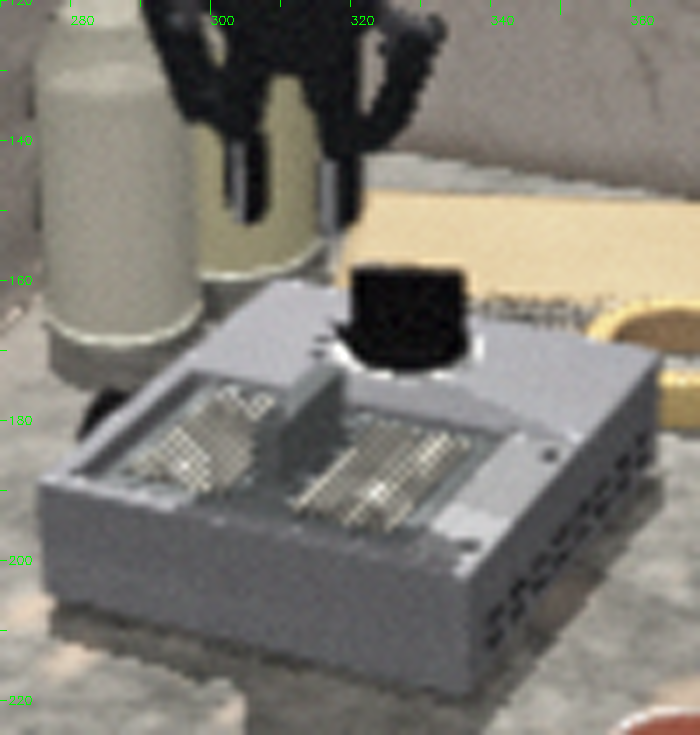

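View pics/top13c.png

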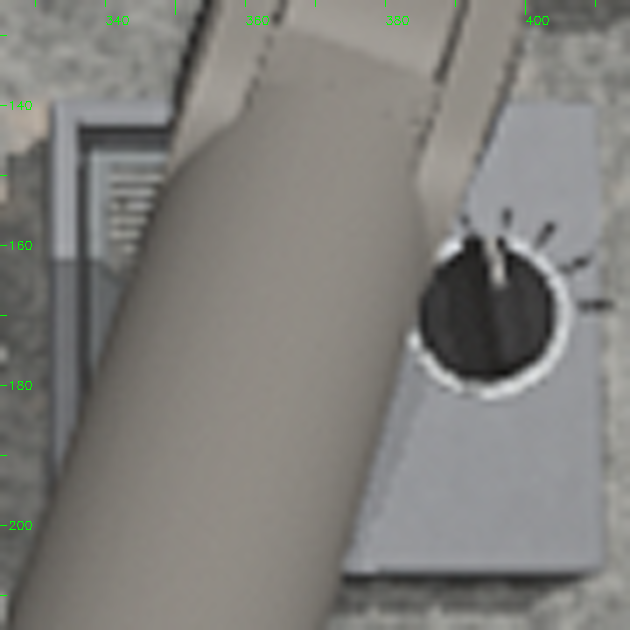

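```bash
python3 -c "
from look import *
s,p,Rm=cur(); print(s['joints'].round(2))
print(proj('top',[[583.45,-217.07,68],[584.5,-217,68]]))
"
```

```text
[-0.44  0.43  0.69  1.75 -0.3   1.08  0.33]
[[394.51721217 169.92012032]
 [394.48364021 169.58194678]]
```

>>> send_rows --rows '[{"dp":[0,0,0],"delta_rot":[0,0,6],"gripper":-0.2},{"dp":[0,0,0],"delta_rot":[0,0,6],"gripper":-0.2}]'

```text
time: 13.13
tcp_pos: [587.8, -95.2, 186.4]
tcp_rot: [-0.001, 0.786, 0.618, -0.001]
ft_force: [-0.2, -0.9, -0.0]
opening: 0.397
```

```bash
python3 -c "
from look import *
s,p,Rm=cur(); print(s['joints'].round(2),p)
"
```

```text
[-0.47  0.44  0.74  1.75 -0.33  1.08  0.14] [587.77355047 -95.20265925 186.43626755]
```

>>> send_rows --rows '[{"dp":[0,0,0],"delta_rot":[0,0,6.7],"gripper":-0.2},{"dp":[0,0,0],"delta_rot":[0,0,6.7],"gripper":-0.2},{"dp":[0,0,0],"delta_rot":[0,0,6.7],"gripper":-0.2},{"dp":[0,0,0],"delta_rot":[0,0,6.7],"gripper":-0.2},{"dp":[0,0,0],"delta_rot":[0,0,6.7],"gripper":-0.2},{"dp":[0,0,0],"delta_rot":[0,0,6.7],"gripper":-0.2},{"dp":[0,0,0],"delta_rot":[0,0,6.6],"gripper":-0.2},{"dp":[0,0,0],"delta_rot":[0,0,6.6],"gripper":-0.2},{"dp":[0,0,0],"delta_rot":[0,0,6.6],"gripper":-0.2},{"dp":[0,0,0],"delta_rot":[0,0,6],"gripper":-0.2},{"dp":[-4,17,0],"delta_rot":[0,0,0],"gripper":-0.2},{"dp":[-4,17,0],"delta_rot":[0,0,0],"gripper":-0.2},{"dp":[-4,17,0],"delta_rot":[0,0,0],"gripper":-0.2},{"dp":[-4,17,0],"delta_rot":[0,0,0],"gripper":-0.2},{"dp":[-4,17,0],"delta_rot":[0,0,0],"gripper":-0.2},{"dp":[-4,17,0],"delta_rot":[0,0,0],"gripper":-0.2},{"dp":[-3,17,0],"delta_rot":[0,0,0],"gripper":-0.2},{"dp":[0,0,0],"delta_rot":[0,0,0],"gripper":-0.2},{"dp":[0,0,0],"delta_rot":[0,0,0],"gripper":-0.2}]'

```text
time: 14.72
tcp_pos: [583.2, -218.0, 186.7]
tcp_rot: [-0.0, 0.996, 0.092, -0.002]
ft_force: [0.4, 0.0, 0.7]
opening: 0.4
```

```bash
cat > dl.py <<'E'
from look import *
def dtgt(v,z):
    a=.628-v*.419-.0229; b=a-np.pi/2; y=np.array([np.cos(b),np.sin(b),0]);zz=np.array([0,0,-1.]);x=np.cross(y,zz)
    return np.array([584.2,-217,z]),np.c_[x,y,zz]
def dl(k,v,z):
    look(k); s,p,Rm=cur(); print(s["joints"].round(2)); plan(p,Rm,*dtgt(v,z))
E
python3 -c "
from dl import *
dl(14,1,91)"
```

```text
14.7167 tcp [ 583.2 -218.   186.7] F [0.4 0.  0.7] M [ 0.05  0.03 -0.03] op 0.4
O ext [  -1.8 -121.2  139.3] P [-17.2 -47.8 139.4] tilt -0.05 yawrel -78.15 roll -0.18
[-0.39  0.59  0.98  1.68 -0.53  1.16 -0.65]
rot [-0.1   0.14  0.07] dp_old [ 0.1  1.3 95.8] dp_new [-0.1  1.1 95.8]
```

View pics/scene14c.png

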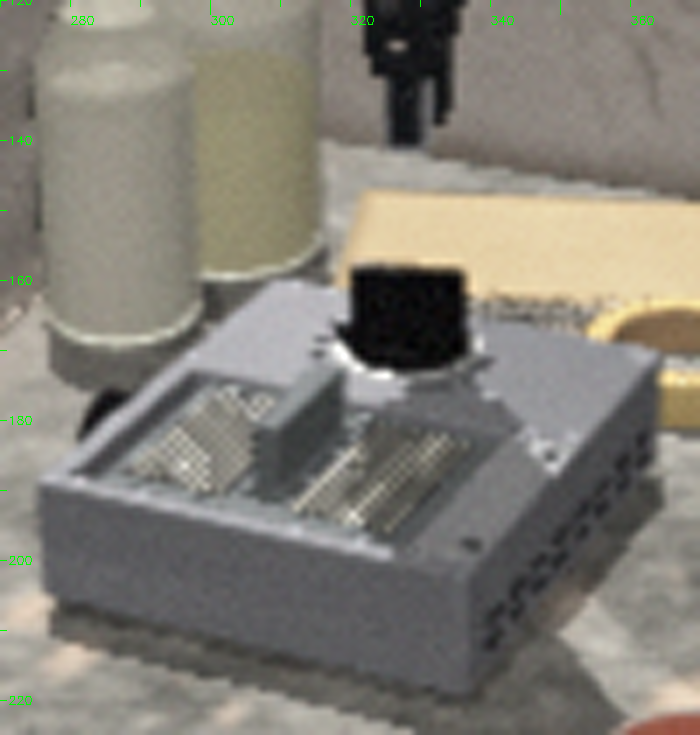

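View pics/top14c.png

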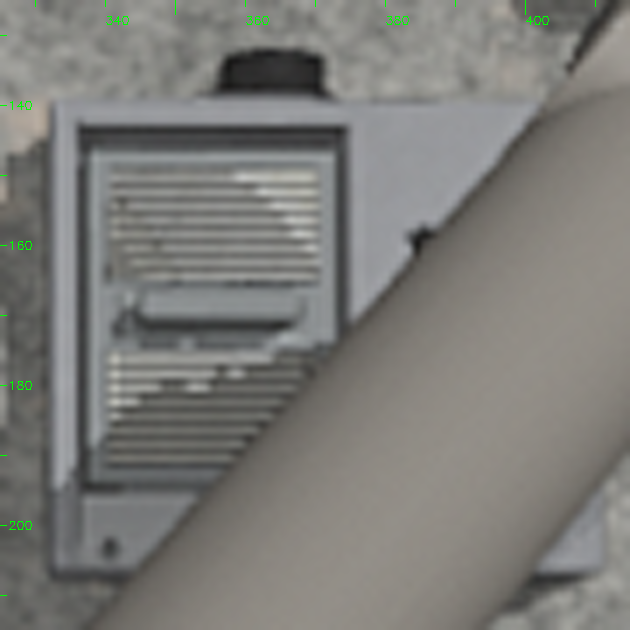

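>>> send_rows --rows '[{"dp":[0,1,20],"delta_rot":[0,0,0],"gripper":-0.2},{"dp":[0,0,20],"delta_rot":[0,0,0],"gripper":-0.2},{"dp":[0,0,16],"delta_rot":[0,0,0],"gripper":-0.2},{"dp":[0,0,0],"delta_rot":[0,0,0],"gripper":-0.2},{"dp":[0,0,0],"delta_rot":[0,0,0],"gripper":-0.2}]'

```text
time: 15.23
tcp_pos: [584.2, -216.6, 131.0]
tcp_rot: [-0.001, 0.996, 0.094, -0.001]
ft_force: [0.2, -0.5, -0.3]
opening: 0.4
```

```bash
python3 -c "
from dl import *
dl(15,1,91)"
```

```text
15.2333 tcp [ 584.2 -216.6  131. ] F [ 0.2 -0.5 -0.3] M [-0.06 -0.01  0.01] op 0.4
O ext [  -0.9 -119.8   83.6] P [-16.6 -46.5  83.7] tilt -0.09 yawrel -77.91 roll -0.16
[-0.36  0.65  0.94  1.73 -0.58  1.07 -0.61]
rot [ 0.03 -0.01  0.07] dp_old [-0.7 -1.2 41.8] dp_new [-0.7 -1.1 41.8]
```

View pics/scene15c.png

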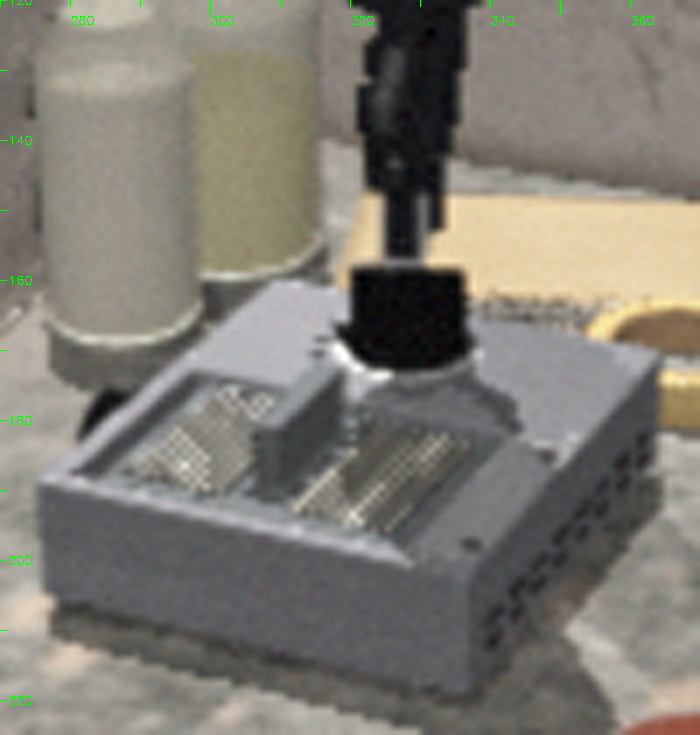

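>>> send_rows --rows '[{"dp":[-0.3,-0.8,8],"delta_rot":[0,0,0],"gripper":-0.2},{"dp":[0,0,8],"delta_rot":[0,0,0],"gripper":-0.2},{"dp":[0,0,8],"delta_rot":[0,0,0],"gripper":-0.2},{"dp":[0,0,8],"delta_rot":[0,0,0],"gripper":-0.2},{"dp":[0,0,7],"delta_rot":[0,0,0],"gripper":-0.2},{"dp":[0,0,0],"delta_rot":[0,0,0],"gripper":-0.2},{"dp":[0,0,0],"delta_rot":[0,0,0],"gripper":-0.2},{"dp":[0,0,0],"delta_rot":[0,0,0],"gripper":-0.2}]'

```text
time: 16.0
tcp_pos: [583.9, -217.9, 92.9]
tcp_rot: [0.0, 0.996, 0.093, -0.0]
ft_force: [0.2, 0.6, -0.1]
opening: 0.397
```

```bash
python3 -c "
from dl import *
dl(16,1,91)"
```

```text
16.0 tcp [ 583.9 -217.9   92.9] F [ 0.2  0.6 -0.1] M [ 0.01  0.   -0.  ] op 0.397
O ext [  -1.  -121.2   45.5] P [-16.6 -47.8  45.5] tilt 0.01 yawrel -78.03 roll -0.06
[-0.33  0.69  0.9   1.76 -0.63  1.   -0.58]
rot [ 0.02  0.02 -0.  ] dp_old [ 0.3 -0.9  2.3] dp_new [ 0.3 -0.9  2.3]
```

View pics/scene16c.png

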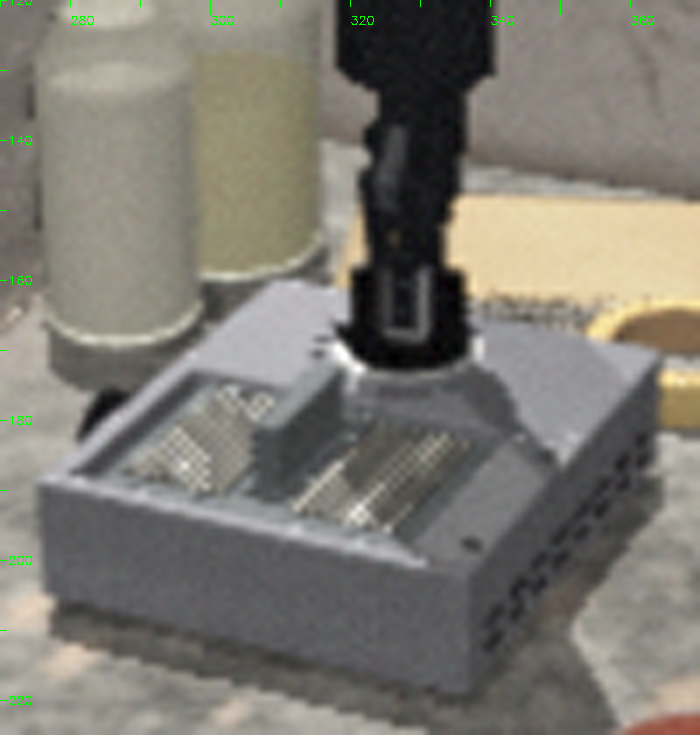

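Straddling. Close lightly, then check.

>>> send_rows --rows '[{"dp":[0,-0.5,0],"delta_rot":[0,0,0],"gripper":-1},{"dp":[0,0,0],"delta_rot":[0,0,0],"gripper":-1},{"dp":[0,0,0],"delta_rot":[0,0,0],"gripper":-1},{"dp":[0,0,0],"delta_rot":[0,0,0],"gripper":-1},{"dp":[0,0,0],"delta_rot":[0,0,0],"gripper":-1},{"dp":[0,0,0],"delta_rot":[0,0,0],"gripper":-1}]' --grip_force 30

```text
time: 16.6
tcp_pos: [583.7, -215.7, 93.3]
tcp_rot: [-0.001, 0.996, 0.093, -0.001]
ft_force: [-2.2, 3.8, 6.3]
opening: 0.157
```

```bash
python3 -c "
from dl import *
dl(17,3,92)"
```

```text
16.6 tcp [ 583.7 -215.7   93.3] F [-2.2  3.8  6.3] M [0.73 0.45 0.1 ] op 0.157
O ext [  -1.4 -118.9   45.9] P [-17.  -45.5  46.1] tilt -0.17 yawrel -77.96 roll -0.07
[-0.33  0.69  0.9   1.76 -0.63  1.01 -0.58]
rot [-0.13  0.13 48.07] dp_old [0.2 1.4 1.3] dp_new [1.2 0.7 1.3]
```

>>> send_rows --rows '[{"dp":[0,0,0],"delta_rot":[0,0,4],"gripper":-1},{"dp":[0,0,0],"delta_rot":[0,0,4],"gripper":-1},{"dp":[0,0,0],"delta_rot":[0,0,4],"gripper":-1},{"dp":[0,0,0],"delta_rot":[0,0,4],"gripper":-1},{"dp":[0,0,0],"delta_rot":[0,0,4],"gripper":-1},{"dp":[0,0,0],"delta_rot":[0,0,4],"gripper":-1}]'

```text
time: 17.2
tcp_pos: [583.7, -214.6, 93.3]
tcp_rot: [-0.002, 0.993, -0.117, -0.001]
ft_force: [-3.6, 6.5, 7.5]
opening: 0.157
```

>>> send_rows --rows '[{"dp":[0,0,0],"delta_rot":[0,0,4],"gripper":-1},{"dp":[0,0,0],"delta_rot":[0,0,4],"gripper":-1},{"dp":[0,0,0],"delta_rot":[0,0,4],"gripper":-1},{"dp":[0,0,0],"delta_rot":[0,0,4],"gripper":-1},{"dp":[0,0,0],"delta_rot":[0,0,4],"gripper":-1},{"dp":[0,0,0],"delta_rot":[0,0,4],"gripper":-1},{"dp":[0,0,0],"delta_rot":[0,0,0],"gripper":-1},{"dp":[0,0,0],"delta_rot":[0,0,0],"gripper":-1},{"dp":[0,0,0],"delta_rot":[0,0,0],"gripper":-1}]'

```text
time: 17.95
tcp_pos: [584.2, -213.6, 93.3]
tcp_rot: [-0.003, 0.948, -0.319, -0.002]
ft_force: [-2.6, 7.4, 8.0]
opening: 0.153
```

```bash
python3 -c "
from dl import *
dl(18,3,92)"
```

```text
17.95 tcp [ 584.2 -213.6   93.3] F [-2.6  7.4  8. ] M [ 1.61  0.5  -0.02] op 0.153
O ext [  -0.6 -115.4   46. ] P [ 43.3 -54.6  46.3] tilt -0.23 yawrel -125.88 roll -0.31
[-0.43  0.8   1.08  1.77 -0.8   1.1  -1.29]
rot [-0.24  0.32  0.15] dp_old [2.1 2.7 1.3] dp_new [2.1 2.7 1.3]
```

View pics/scene18c.png

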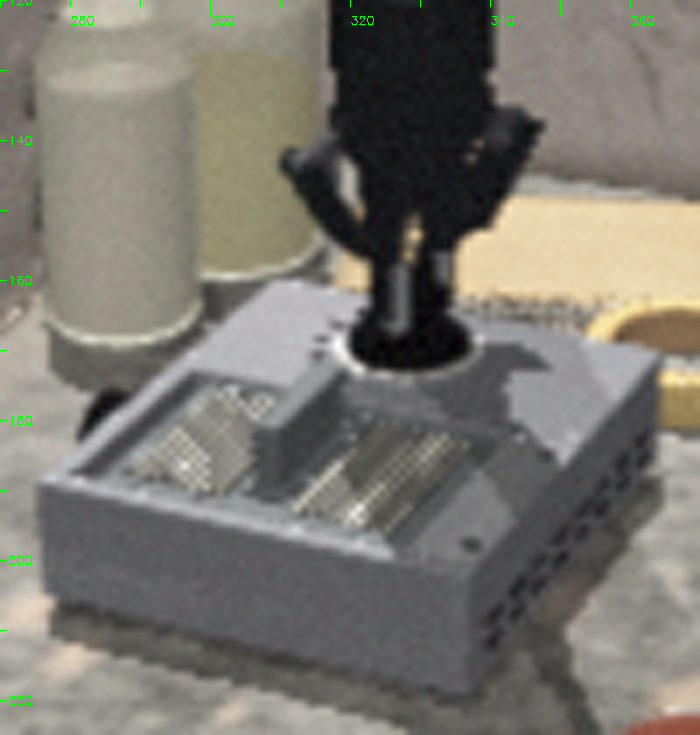

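>>> send_rows --rows '[{"dp":[0,0,0],"delta_rot":[0,0,0],"gripper":-0.5},{"dp":[0,0,0],"delta_rot":[0,0,0],"gripper":-0.2},{"dp":[0,0,0],"delta_rot":[0,0,0],"gripper":-0.2},{"dp":[0,0,0],"delta_rot":[0,0,0],"gripper":-0.2},{"dp":[0,0,-8],"delta_rot":[0,0,0],"gripper":-0.2},{"dp":[0,0,-15],"delta_rot":[0,0,0],"gripper":-0.2},{"dp":[0,0,-25],"delta_rot":[0,0,0],"gripper":-0.2},{"dp":[0,0,-25],"delta_rot":[0,0,0],"gripper":-0.2},{"dp":[0,0,-25],"delta_rot":[0,0,0],"gripper":-0.2},{"dp":[0,0,-25],"delta_rot":[0,0,0],"gripper":-0.2},{"dp":[0,0,0],"delta_rot":[0,0,0],"gripper":-0.2}]'

```text
time: 18.97
tcp_pos: [586.0, -219.9, 222.6]
tcp_rot: [0.001, 0.947, -0.32, 0.004]
ft_force: [1.3, -1.3, 1.2]
opening: 0.402
```

```bash
python3 -c "
from dl import *
dl(19,3,92)
s,p,Rm=cur(); print('world +y 200 in tool',(Rm.T@[0,200,0]).round(1),'-x150',(Rm.T@[-150,0,0]).round(1))"
```

```text
18.9667 tcp [ 586.  -219.9  222.6] F [ 1.3 -1.3  1.2] M [-0.03 -0.02 -0.01] op 0.402
O ext [   1.7 -122.1  175.2] P [ 45.9 -61.5 175.3] tilt -0.06 yawrel -126.06 roll 0.52
[-0.49  0.68  1.22  1.65 -0.67  1.28 -1.37]
rot [-0.02 -0.13  0.  ] dp_old [ -1.   -0.6 126. ] dp_new [ -0.7  -0.6 126. ]
world +y 200 in tool [-121.3 -159.    -0.2] -x150 [-119.2   91.    -0.3]
```

View pics/top19c.png

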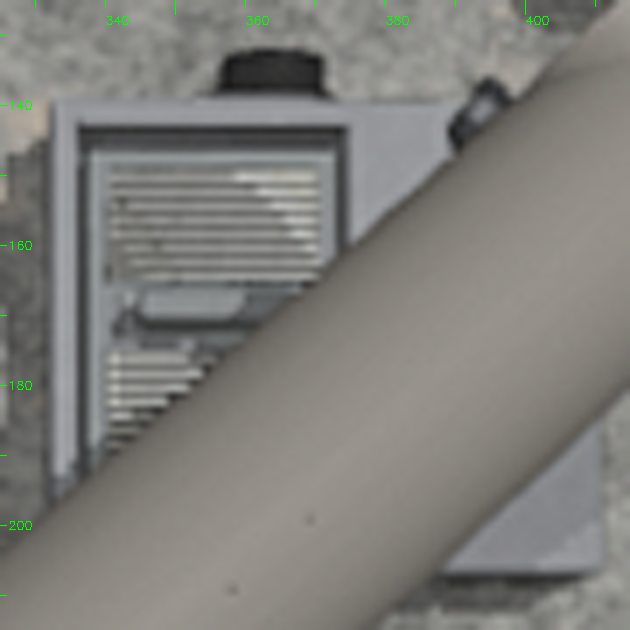

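View pics/scene19c.png

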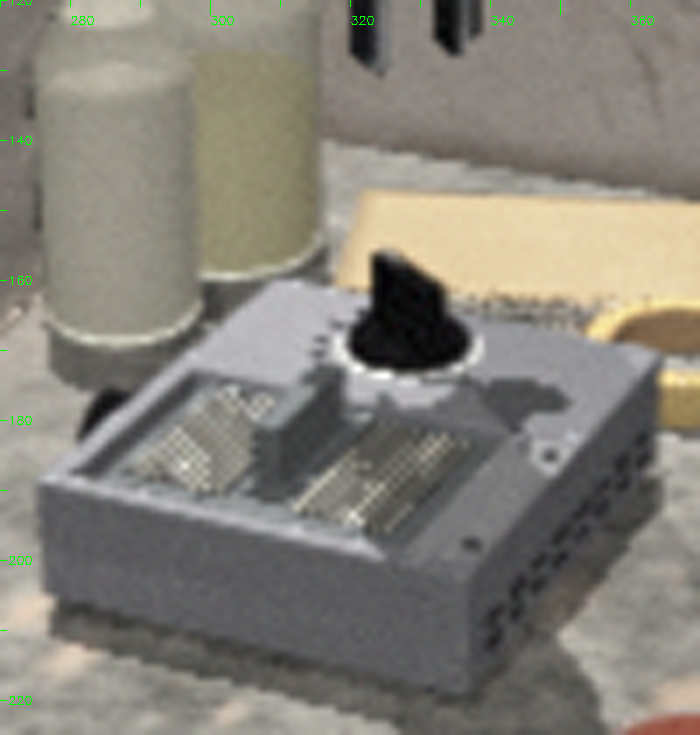

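>>> send_rows --rows '[{"dp":[-6,-8,-5],"delta_rot":[0,0,0],"gripper":-0.2},{"dp":[-13,-17,-5],"delta_rot":[0,0,0],"gripper":-0.2},{"dp":[-14,-18,0],"delta_rot":[0,0,0],"gripper":-0.2},{"dp":[-14,-18,0],"delta_rot":[0,0,0],"gripper":-0.2},{"dp":[-14,-18,0],"delta_rot":[0,0,0],"gripper":-0.2},{"dp":[-14,-18,0],"delta_rot":[0,0,0],"gripper":-0.2},{"dp":[-14,-18,0],"delta_rot":[0,0,0],"gripper":-0.2},{"dp":[-14,-18,0],"delta_rot":[0,0,0],"gripper":-0.2},{"dp":[-14,-18,0],"delta_rot":[0,0,0],"gripper":-0.2},{"dp":[-14,-18,0],"delta_rot":[0,0,0],"gripper":-0.2},{"dp":[-14,-18,0],"delta_rot":[0,0,0],"gripper":-0.2},{"dp":[-14,-18,0],"delta_rot":[0,0,0],"gripper":-0.2},{"dp":[-14,-18,0],"delta_rot":[0,0,0],"gripper":-0.2},{"dp":[-10,-13,0],"delta_rot":[0,0,0],"gripper":-0.2},{"dp":[0,0,0],"delta_rot":[0,0,0],"gripper":-0.2},{"dp":[0,0,0],"delta_rot":[0,0,0],"gripper":-0.2}]'

```text
time: 20.4
tcp_pos: [581.0, 82.5, 225.2]
tcp_rot: [0.001, 0.948, -0.319, -0.001]
ft_force: [0.2, -0.1, -0.2]
opening: 0.398
```

```bash
python3 -c "
from dl import *
dl(20,3,92)
E0=np.array([586.2,-97.1,0]);EC=R.from_euler('z',-.0229).as_matrix()
for dx in (1.5,):
  roi=(325,125,415,215); im=up('pics/top20.png',roi,8); draw(im,'top',CAS,E0+EC@[dx,0,35],EC,roi,8); 
  for v in (2,3,4):
    a=.628-v*.419; uv=(proj('top',(np.array([[0,-120,110],[28*np.cos(a),-120+28*np.sin(a),110]])@EC.T+E0))-[325,125]+.5)*8
    cv2.line(im,*[tuple(int(t) for t in q) for q in uv],(0,255,0) if v==3 else (0,120,255),1)
  cv2.imwrite('pics/o20.png',im)"
```

```text
20.4 tcp [581.   82.5 225.2] F [ 0.2 -0.1 -0.2] M [-0.03 -0.02  0.01] op 0.398
O ext [-10.6 180.2 177.8] P [ 33.3 241.  177.6] tilt 0.13 yawrel -125.89 roll -0.07
[-1.09  0.68  1.34  1.73 -0.69  1.3  -1.82]
rot [ 0.1   0.03 -0.09] dp_old [183.2 233.7 134.1] dp_new [182.7 234.2 133.8]
```

View pics/top20c.png

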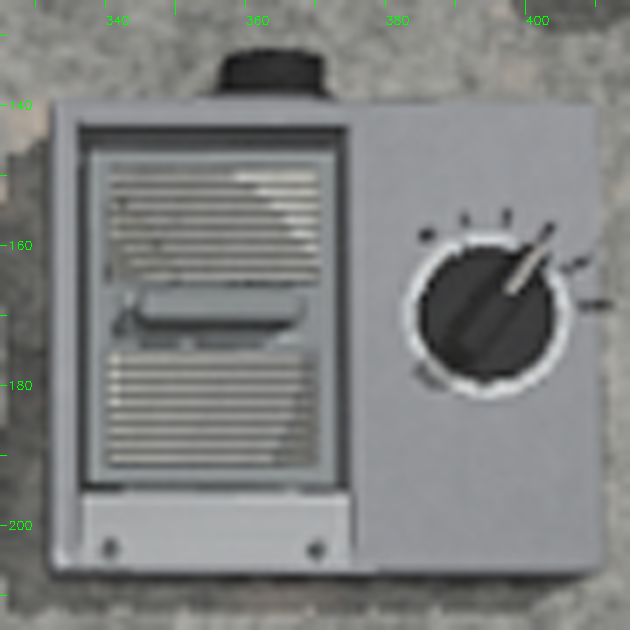

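View pics/o20.png

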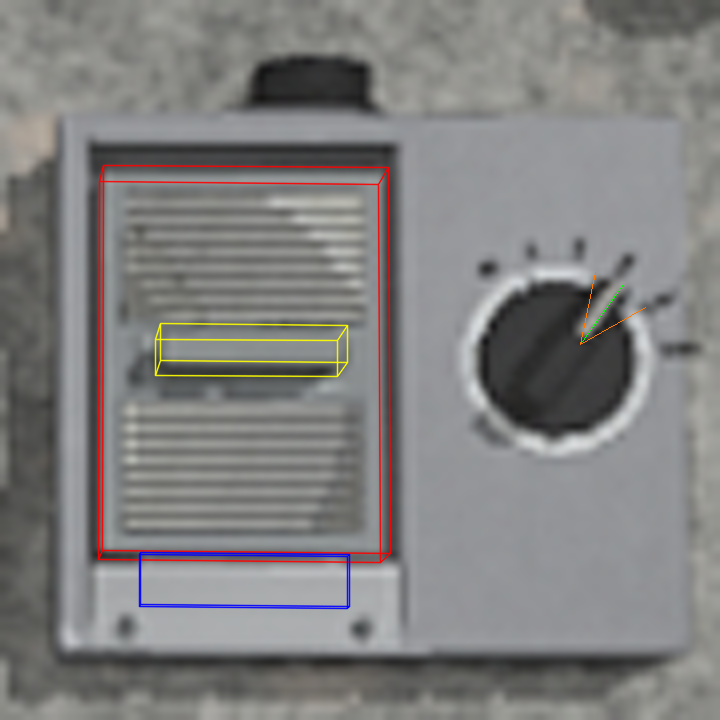

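View pics/scene20.png

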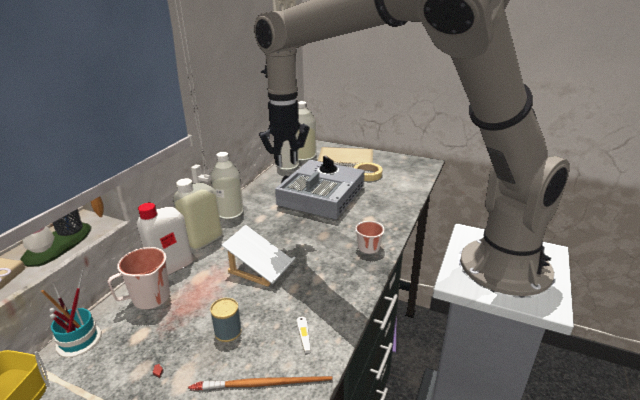

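```bash
python3 -c "
from cell import ctrl
print(ctrl.job_done())"
```

```text
the job is handed in; nothing more can be done
None
```

I fitted the cassette in the bay, turned the dial to the third bar and handed the job in at about 20.5 s. No verdict came back.

**Cassette:** I gripped it by the rib and lowered it into the bay at its 25° tilt without touching anything. I then slid the tongue under the lip and swung the other end down flat. It met the floor at about 4.5 N, where I let it go. The last pictures show it lying flat and square, tongue under the lip, roughly 1–2 mm toward +x from its nominal position. The lip hides the tongue itself, so that part is judged from the block's position and the arm's pose.

**Dial:** The pictures showed it starting at the first bar. I turned it 48° clockwise, and after I let go the white line points at the third bar.

**Bystanders:** The tin, tape and cup look unmoved by eye. I did not measure them. The arm ended well clear of everything.

**Disagreements:**
- The two cameras differed by about 2 mm, and up to 5 mm on the cassette's first position. I relied on comparing the cassette with the bay in the same picture, and on the arm's own heights.
- While gripping and turning the dial, the wrist showed a side force and an upward push of up to about 8 N each. Both were gone once I released it.

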